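Snap the missing slim module onto the rail

ROBOT

A 7-joint arm with a two-finger parallel gripper is mounted at the origin on the work surface; the furniture and walls round the work are solid. World frame = base frame: x ahead of the robot, y to its left, z up, the work surface at z = 0. Lengths are in m, angles in rad, forces in N, time in s.
With the tool pointing down it reaches from about 0.425 to 0.925 m from the base axis. Payload 6.8 kg.
Tool frame: the origin (TCP) lies at the very end of the fingers, on their centre line; the grasp point (between the pads) lies 19 mm behind it (bot.grip_depth is the distance from the TCP to the grasp point, in m); z points along the fingers, y is the direction in which the jaws open and shut (so a half turn about z gives the same grasp; the last joint's range is limited). The gripper opens to 85 mm and grips with 20 to 120 N. Pads are 22 mm wide; open, the fingers measure 114 mm over their backs; the gripper's body (76 mm by 85 mm) begins 54 mm behind the grasp point. The pads swing forward as they close: fully open they stand 13 mm farther back than shut.
Start: joints at [1.016, 0.477, 0.022, 1.555, -0.011, 1.109, -0.083], TCP at [0.292, -0.609, 0.193] pointing down, gripper open.
Joint ranges: [-2.96, 2.96], [-0.34, 2.1], [-1.41, 1.46], [0.24, 2.44], [-1.37, 4.51], [0.17, 1.92], [-2.96, 2.96]. Speed limits (rad/s): [2.39, 2.39, 3.14, 3.14, 3.14, 3.14, 3.14].

INTERFACE

Orientations are given as a unit quaternion [w, x, y, z].
In Python, from station import bot gives the robot as it stands.
- The arm moves only by the tool step_arm, never from a script. Its argument "increments" is a list of rows, each a list of 7 numbers: the shift along the world's x, y, z in m, then the turn, a rotation vector about the world's x, y, z in degrees, then the gripper command: -1 is fully open, 1 is shut, values between are in proportion. In form: [[dx, dy, dz, rx, ry, rz, fingers], ...]. A call has 1 to 10 rows; each row is the pose to reach, as a shift and turn from the pose commanded when the call began; what a row does not reach only later rows make up. A row lasts 1/12 s, in which the tool goes at most 41.7 mm and 7.16 degrees, less where a joint would pass 70% of its speed; a pose out of reach is approached as far as the arm can. A call with a gripper value outside its range is refused whole. The fingers move at their own pace and stop on an object; "force" is the grip in N (left out, the last holds). Time passes only in rows, so rows that repeat a pose let the fingers close. It gives the time, the measured TCP pose, the force and the opening at its end, in the units of the state.
- bot.get_obs(): the state, without advancing time (a new reading comes with each control period).
- bot.read_camera(name): name is "side" or "top" or "wrist"; returns a dict with "color" (384x512x3 uint8, red, green, blue), "intrinsics" (3x3 intrinsics, pixels), "extrinsics" (4x4, takes a point from camera to world coordinates). Camera axes: x right, y up, looking along -z (the intrinsics and any distortion apply to the point x, -y, -z); pixel columns grow to the right and rows downward; lengths in m; the calibration is good to about 2 mm. The wrist camera is an equidistant fisheye: a pixel r from the principal point sees the ray r / f radians off the axis. A picture is of the moment at which its call begins. There is no depth.
- bot.hand_in(): hands the job in, once; it reports no verdict.
Trained networks look in the newest picture that a camera, given by its name, has taken for a name from the list of things; names that differ only in an ending like _2 or _b are one class to them, and where a whole thing is asked for, a point or a joint stands for the part that bears it (a point fixed in the world has none). Each returns a list of dicts, best first, with "conf" (0 to 1); they miss things now and then, are a little off and sometimes report something else, mostly with a low value. They report only what shows in the picture. A call takes as long as a camera call. They do not tell look-alikes from the thing itself.
- bot.recognise(thing, camera): "location" ([column, row] as shares, 0 to 1, of the picture: columns of its width, rows of its height, amid what is visible of it).
- bot.place_of(thing, camera): "location" ([column, row] as shares, 0 to 1, of the picture: columns of its width, rows of its height: a listed point, or the origin of a listed thing).
The state is a dict: "t": time; "q": joint angles; "joint_vel": joint speeds; "joint_torque": joint torques, N m; "eef_pos": TCP position; "tool_rot": TCP orientation; "contact_force": force on the tool from outside, world axes, zero at the start; "torque": the same for the moment, N m; "gripper_width": opening from 0.0 (shut) to 1.0 (fully open).
Only numpy, scipy, OpenCV 4.12 (cv2) and the standard library are available. Lean on these libraries where they do the work, as an engineer would, in place of code of your own. Each camera call takes 0.05 s, during which the arm holds its last target.

TASK

One slim module is missing from the row on the test panel. Stand it in the gap between the terminal blocks, squarely across the rail: lean it well over in the plane of its flat sides, claw side low, slip the fixed claw under the rail's edge, then rock it upright and press until the sprung catch snaps in under the opposite edge and it sits fully home, and let go. Do not let the module fall over, and leave the screwdriver in front of the panel, the wrench and the small jar where they are.

Things in the scene. Friction and masses are not known exactly. Their poses are not given: they have to be found in the camera images.
- module: Loose grey slab, 17.5 mm thick (its y), 110 tall, standing upright on its foot on the bench; about 0.13 kg. Origin: middle of the foot's underside; x from claw side to catch side, z up. Upper part x -31 to 31, z 50 to 110 mm: flat parallel sides to grip. Lower part x -45 to 45, z 14 to 52; black terminals on its shoulders to z 63. Flat underside (seat): z 10, x -27 to 27.
- seat (a point): Point of the module: middle of its seat, 10 mm above the module's origin. Fully home it lies on the rail's upper face, midway between the rail's edges, and in the middle of the gap along it.
- claw (a point): Mouth of the module's fixed claw: x -19, z 8 mm in the module's frame. The claw: a leg on the -x side, z 0 to 10, inner face at x -19, outer at -25, and a toe reaching inward to x -14; the toe's top falls from z 6.5 at the leg to 4.8 at the tip. The rail's 2.3 mm lip enters between toe and seat, easily only while the module leans 20 to 30 degrees, claw side low.
- catch (a joint): Travel of the module's sprung catch along its x: 0 = out at rest, 0.0045 m = pushed fully back. Spring about 3 N at rest, 7.5 N at 3 mm. Pressed onto the rail's edge it gives by 3 mm and snaps out below it; pressing on the catch half of the module's top takes about 5 to 20 N. It gives too little to go on straight down: the claw must be under first.
- hook (a point): Tip of the catch's black hook on the module's +x side: x 14.5, z 6.7 mm in the module's frame (flat top at z 6.7). The underside is a ramp down to z 0.6 at x 18.
- rail_mid (a point): Middle of the rail's upper face (panel x 0, y 0, z 33). Where the row is clamped along the rail is not reported: its gap's middle is at y -25 to 25 mm; look or feel for it. From there: gap y -10.25 to 10.25; grey blocks 36 mm above the rail at x -16 to 16, 21 at x -26 to 26; white end brackets, 26 high, x -24 to 24, end at y -51 and 59. The rail is bare beyond -51.
- test_panel: Fixed grey plate 120 (x) by 280 (y) mm, top 10 mm above the bench; origin mid-plate at bench height, x across the rail (roughly away from the robot), z up. A steel rail runs along y, y -135 to 135; its edges (lips) at x -17.5 and 17.5, 2.3 mm thick, upper face at z 33, overhang its side walls (x +-12.5) by 5 mm, open below. A power supply stands on it at y 92 to 128, up to z 122.
- loose_screwdriver: Bystander: screwdriver lying on the bench in front of the panel, 160 mm long, 25 mm thick; origin at the middle of its underside.
- wrench: Bystander: small open-ended wrench lying on the bench, 166 mm long, 6 mm thick; origin at the middle of its underside.
- jar: Bystander: small jar with a white ribbed lid, standing on the bench beyond the module, 37 mm across, 28 mm tall; origin at the middle of its underside.
There are look-alikes about, which are no part of the job. There is more than one size of the module; the one meant has the size given above.

How it is judged:
By the outcome, as a careful person would: the job done as asked, in the order asked, and still so for the second after the job is handed in, with the robot touching nothing.
It also fails if it takes over 56 s, if anything falls off the work surface, if the arm or the gripper's body presses on something with over 40 N, if the wrist force passes 120 N, or if a joint passes its speed limit or range.

## Working session

There is one attempt and no reset: what is moved stays moved. The work goes in short steps, Python scripts to look and compute and a tool call to move; the robot and the scene stay as the last step left them, time stands still between calls to the robot, and variables do not carry over. Pictures are saved under pics/ and viewed, and the job is handed in when it is done.

Besides the shell and the picture viewer there is one more tool, called after "Emit:" as name(argument=value, ...) on one line, values as JSON. step_arm: Moves the arm, as the interface text tells. Its arguments: {"type":"object","properties":{"increments":{"type":"array","items":{"type":"array","items":{"type":"number"}}},"force":{"type":"number"}},"required":["increments"]}

```bash
mkdir -p pics; ls
cat > h.py <<'E'
import numpy as np, cv2
from station import bot
from scipy.spatial.transform import Rotation as R
def save(n,f):
    c=bot.read_camera(n); cv2.imwrite('pics/'+f,c['color'][:,:,::-1]); return c
def ray(c,uv):
    K=np.array(c['intrinsics']);E=np.array(c['extrinsics'])
    d=np.array([(uv[0]-K[0,2])/K[0,0],-(uv[1]-K[1,2])/K[1,1],-1.]);
    return E[:3,3],E[:3,:3]@d
def onz(c,uv,z):
    o,d=ray(c,uv); return o+d*(z-o[2])/d[2]
def proj(c,p):
    K=np.array(c['intrinsics']);E=np.array(c['extrinsics'])
    q=E[:3,:3].T@(np.asarray(p,float)-E[:3,3]); return K[0,2]+K[0,0]*q[0]/-q[2], K[1,2]-K[1,1]*q[1]/-q[2]
E
python3 - <<'E'
from h import *
import pickle
cs={}
np.set_printoptions(precision=4,suppress=True)
o=bot.get_obs();print(o)
for n in ['side','top','wrist']:
    c=save(n,n+'0.png');cs[n]=c
    print(n,c['intrinsics'],c['extrinsics'],[k for k in c])
pickle.dump(cs,open('c0.pkl','wb'))
for n in ['side','top']:
  for t in ['module','seat','rail_mid','test_panel','jar','wrench','loose_screwdriver','claw','hook']:
    print(n,t,[(round(d['conf'],2),(np.array(d['location'])*[512,384]).round(1)) for d in bot.place_of(t,n)])
print(bot.get_obs()['t'])
E
```

```text
pics
{'t': 0.0, 'q': array([ 1.0159,  0.4778,  0.0223,  1.5564, -0.0115,  1.1093, -0.0831]), 'joint_vel': array([ 0.0019,  0.0012, -0.0004,  0.0004, -0.0023, -0.0013,  0.0003]), 'joint_torque': array([  0.    , -59.6447,   1.608 , -28.1204,   0.0125,   0.0094,
        -0.    ]), 'eef_pos': array([ 0.2913, -0.6082,  0.1916]), 'tool_rot': array([-0.0009,  0.9751,  0.2215, -0.0003]), 'contact_force': array([-0.2172,  0.195 ,  0.599 ]), 'torque': array([ 0.0097, -0.0265,  0.0231]), 'gripper_width': 0.9995994448612857}
side [[490.2637   0.     261.2721]
 [  0.     490.2637 190.2635]
 [  0.       0.       1.    ]] [[-0.8697  0.1719 -0.4627  0.0201]
 [-0.4936 -0.2916  0.8194  0.6557]
 [ 0.006   0.941   0.3385  0.4147]
 [ 0.      0.      0.      1.    ]] ['color', 'intrinsics', 'extrinsics']
top [[445.5949   0.     249.5732]
 [  0.     445.5949 191.8887]
 [  0.       0.       1.    ]] [[-0.0292  0.9937 -0.1081  0.3833]
 [-0.9994 -0.0307 -0.0126 -0.1939]
 [-0.0158  0.1076  0.9941  1.0062]
 [ 0.      0.      0.      1.    ]] ['color', 'intrinsics', 'extrinsics']
wrist [[297.3186   0.     257.3
[... 471 characters left out ...]
3.5, 242.7]))]
side jar [(0.52, array([243.9, 187.8]))]
side wrench [(0.7, array([308. , 234.7]))]
side loose_screwdriver []
side claw [(0.59, array([272.3, 198.9])), (0.55, array([220.9, 196.2]))]
side hook []
top module [(0.92, array([306.3, 168.6])), (0.52, array([275.7, 135.8]))]
top seat [(0.71, array([305.2, 164.4])), (0.7, array([314.8, 127.1])), (0.57, array([274.7, 138.2]))]
top rail_mid [(0.89, array([186.1, 174.3]))]
top test_panel [(0.59, array([184.9, 173. ]))]
top jar [(0.59, array([313.3, 126.5]))]
top wrench [(0.6, array([252.7, 241.2]))]
top loose_screwdriver [(0.77, array([160.1, 242.3]))]
top claw [(0.72, array([307., 171.])), (0.5, array([271.5, 135.2]))]
top hook []
1.05
```

View pics/side0.png

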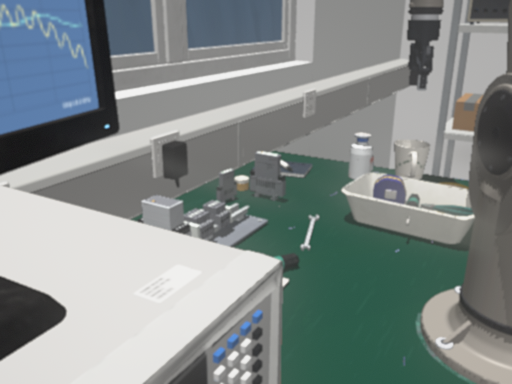

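View pics/top0.png

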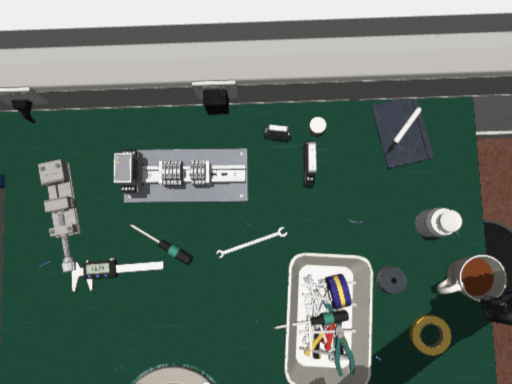

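Run:
```python
import cv2
a=cv2.imread('pics/top0.png'); b=cv2.imread('pics/side0.png')
cv2.imwrite('pics/top0z.png',cv2.resize(a[85:285,110:350],None,fx=3.2,fy=3,interpolation=cv2.INTER_CUBIC))
cv2.imwrite('pics/side0z.png',cv2.resize(b[130:290,90:330],None,fx=3.3,fy=3.3,interpolation=cv2.INTER_CUBIC))
```

```text
(no output)
```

View pics/top0z.png

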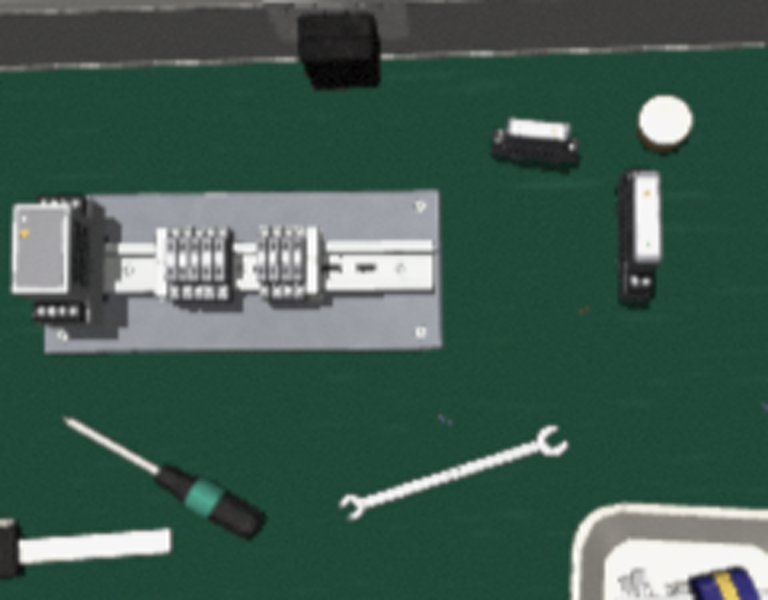

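View pics/side0z.png

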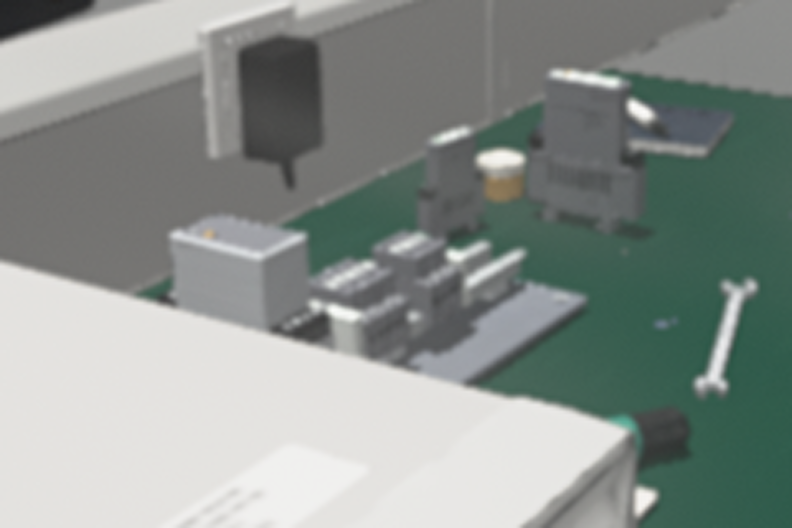

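Run:
```python
from h import *
import pickle
np.set_printoptions(precision=4,suppress=True)
cs=pickle.load(open('c0.pkl','rb'));c=cs['top'];s=cs['side']
for u in [(308.8,142.3),(316.6,142.3),(309.4,172.3),(316.6,172.3)]: print(onz(c,u,.11))
print('mod',onz(c,(306.3,168.6),0),onz(s,(267.3,194.1),0),onz(s,(272.3,198.9),0.008))
print('panel corners')
for u in [(124.5,150),(247.5,148.5),(248,201.5),(125,203)]: print(onz(c,u,.01))
print('rail',onz(c,(186.1,174.3),.033),onz(s,(203.3,228),.033),onz(c,(184.9,173),0))
f=lambda x,y:(110+x/3.2,85+y/3)
for q in [(235,228),(258,228),(235,300),(258,300)]: print('gap',onz(c,f(*q),.069-.015))
for q in [(156,230),(318,228)]: print('row ends',onz(c,f(*q),.059))
print('jar',onz(c,(317.5,126),.028),'scr',onz(c,(160,242),.012),'wr',onz(c,(252,241),0.003))
```

```text
[ 0.5789 -0.3065  0.11  ]
[ 0.5784 -0.3224  0.11  ]
[ 0.5169 -0.3051  0.11  ]
[ 0.5165 -0.3196  0.11  ]
mod [ 0.5421 -0.312   0.    ] [ 0.5606 -0.3316  0.    ] [ 0.5244 -0.2901  0.008 ]
panel corners
[0.5966 0.1013 0.01  ]
[ 0.5909 -0.1795  0.01  ]
[ 0.47   -0.1771  0.01  ]
[0.4751 0.1    0.01  ]
rail [ 0.5326 -0.0424  0.033 ] [ 0.5323 -0.0292  0.033 ] [ 0.5407 -0.0346  0.    ]
gap [ 0.5587 -0.0403  0.054 ]
gap [ 0.5582 -0.0559  0.054 ]
gap [ 0.5062 -0.0396  0.054 ]
gap [ 0.5057 -0.0551  0.054 ]
row ends [0.558  0.0124 0.059 ]
row ends [ 0.556  -0.0972  0.059 ]
jar [ 0.6333 -0.3379  0.028 ] scr [0.3855 0.0211 0.012 ] wr [ 0.3817 -0.1834  0.003 ]
```

View pics/wrist0.png

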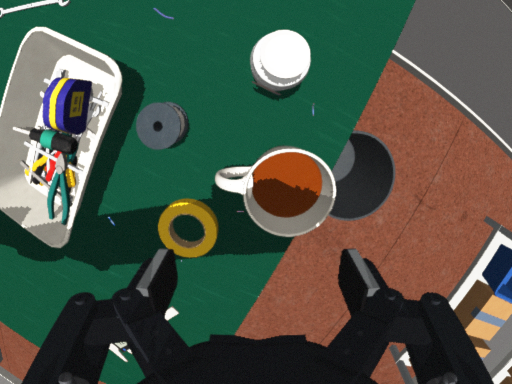

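Emit:
step_arm(increments=[[0.02, 0.03, 0.06, 0, 0, -4, -1], [0.05, 0.06, 0.1, 0, 0, -9, -1], [0.25, 0.295, 0.1, 0, 0, -27, -1], [0.25, 0.295, 0.1, 0, 0, -27, -1], [0.25, 0.295, 0.1, 0, 0, -27, -1], [0.25, 0.295, 0.1, 0, 0, -27, -1], [0.25, 0.295, 0.1, 0, 0, -27, -1], [0.25, 0.295, 0.1, 0, 0, -27, -1], [0.25, 0.295, 0.1, 0, 0, -27, -1], [0.25, 0.295, 0.1, 0, 0, -27, -1]])

```text
t: 1.88
eef_pos: [0.5378, -0.3177, 0.2924]
tool_rot: [0.0, 1.0, -0.012, 0.0]
contact_force: [-0.0, -0.2, -0.2]
gripper_width: 1.005
```

Emit:
step_arm(increments=[[0.02, 0.02, 0, 0, 0, 0, -1], [0.02, 0.02, 0, 0, 0, 0, -1], [0, 0, 0, 0, 0, 0, -1]])

```text
t: 2.13
eef_pos: [0.5427, -0.3112, 0.2914]
tool_rot: [-0.002, 1.0, -0.005, 0.001]
contact_force: [1.0, -1.0, -0.3]
gripper_width: 0.998
```

```bash
cat >> h.py <<'E'
def wray(c,uv):
    K=np.array(c['intrinsics']);E=np.array(c['extrinsics'])
    x=(uv[0]-K[0,2])/K[0,0]; y=(uv[1]-K[1,2])/K[1,1]; r=np.hypot(x,y); s=np.sin(r)/max(r,1e-9)
    d=np.array([x*s,-y*s,-np.cos(r)]); return E[:3,3],E[:3,:3]@d
def wonz(c,uv,z):
    o,d=wray(c,uv); return o+d*(z-o[2])/d[2]
def wproj(c,p):
    K=np.array(c['intrinsics']);E=np.array(c['extrinsics'])
    q=E[:3,:3].T@(np.asarray(p,float)-E[:3,3]); h=np.hypot(q[0],q[1]); r=np.arctan2(h,-q[2])
    return np.array([K[0,2]+K[0,0]*r*q[0]/h, K[1,2]-K[1,1]*r*q[1]/h])
E
python3 - <<'E'
from h import *
import pickle
c=save('wrist','w1.png'); pickle.dump(c,open('w1.pkl','wb'))
o=bot.get_obs();print(o['eef_pos'],o['tool_rot'],c['extrinsics'])
cv2.imwrite('pics/w1z.png',cv2.resize(c['color'][:,:,::-1],None,fx=1.56,fy=1.56,interpolation=cv2.INTER_CUBIC))
for t in ['module','claw','hook','rail_mid']:
    print(t,[(round(d['conf'],2),(np.array(d['location'])*[512,384]).round(1)) for d in bot.place_of(t,'wrist')])
E
```

```text
[ 0.53421625 -0.32212194  0.29168922] [ 9.72729314e-04  9.99926969e-01 -1.20009735e-02 -1.04218838e-03] [[-0.00925787  0.94980287  0.31271201  0.62465786]
 [-0.99995185 -0.00777539 -0.0059874  -0.31095315]
 [-0.00325539 -0.31275239  0.94982911  0.47188397]
 [ 0.          0.          0.          1.        ]]
module [(0.77, array([257.4, 144. ])), (0.64, array([215.6, 100.1]))]
claw [(0.68, array([206.2, 102.9]))]
hook []
rail_mid [(0.87, array([ 94.6, 166.6])), (0.29, array([275.3,  92.9]))]
```

View pics/w1z.png

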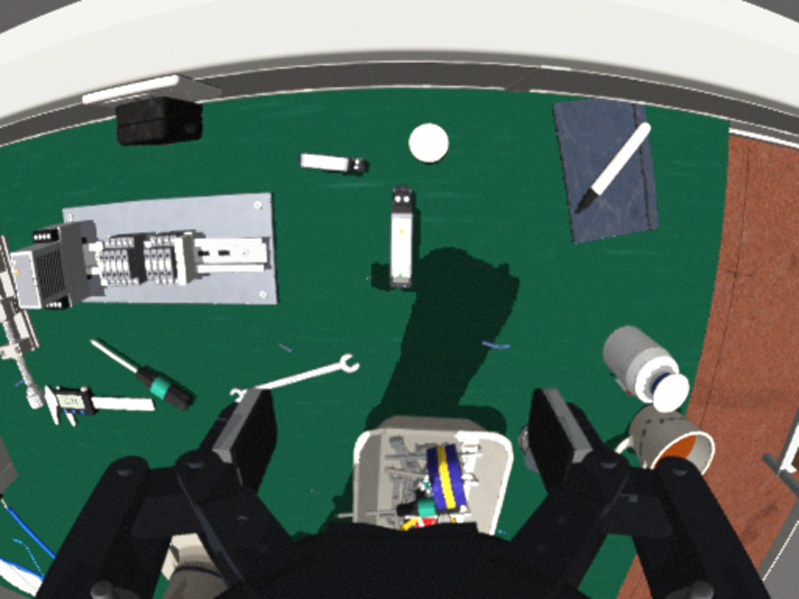

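Run:
```python
from h import *
import pickle
np.set_printoptions(precision=4,suppress=True)
c=pickle.load(open('w1.pkl','rb'))
im=c['color'][:,:,::-1]
cv2.imwrite('pics/w1m.png',cv2.resize(im[110:195,225:290],None,fx=7,fy=7,interpolation=cv2.INTER_CUBIC))
cv2.imwrite('pics/w1p.png',cv2.resize(im[110:205,0:190],None,fx=4.2,fy=4.2,interpolation=cv2.INTER_CUBIC))
```

```text
(no output)
```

View pics/w1m.png

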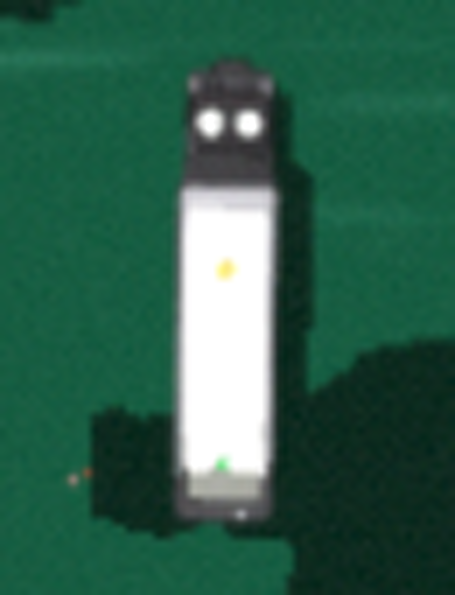

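View pics/w1p.png

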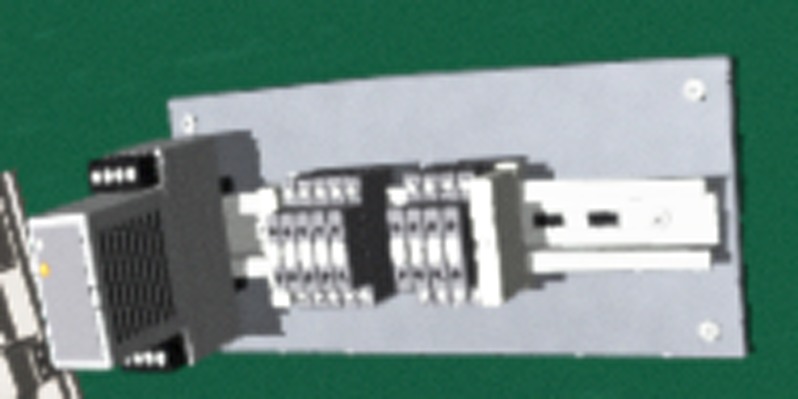

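Run:
```python
from h import *
import pickle
np.set_printoptions(precision=4,suppress=True)
cs=pickle.load(open('c0.pkl','rb'));c=cs['side']
im=c['color'][:,:,::-1]
cv2.imwrite('pics/s0m.png',cv2.resize(im[145:210,240:300],None,fx=9,fy=9,interpolation=cv2.INTER_CUBIC))
w=pickle.load(open('w1.pkl','rb'))
f=lambda x,y:(225+x/7,110+y/7)
for q in [(182,188),(277,188),(176,502),(270,502)]: print(wonz(w,f(*q),.11))
print('panel'); g=lambda x,y:(x/4.2,110+y/4.2)
for q in [(168,100),(733,57),(746,355)]: print(wonz(w,g(*q),.01))
print('block tops (z .069) gap edges'); 
for q in [(340,212),(392,208),(352,285),(397,285)]: print(wonz(w,g(*q),.069))
print('bracket R top z .059');
for q in [(470,180),(478,302),(492,180),(500,302)]: print(wonz(w,g(*q),.059))
# candidate module points in side
M=np.array([0.5475,-0.3134,0]);a=np.radians(-1.5)
for p in [(-22,0),(-25,0),(25,0),(16,0),(-45,14),(45,14)]:
    P=M+np.array([np.cos(a)*p[0],np.sin(a)*p[0],p[1]])/1000; u=proj(c,P); print(p,u,((u[0]-240)*9,(u[1]-145)*9))
```

```text
[ 0.5796 -0.3016  0.11  ]
[ 0.5795 -0.3181  0.11  ]
[ 0.5227 -0.2997  0.11  ]
[ 0.5225 -0.3167  0.11  ]
panel
[0.5969 0.1019 0.01  ]
[ 0.592  -0.1779  0.01  ]
[ 0.4737 -0.1743  0.01  ]
block tops (z .069) gap edges
[ 0.5505 -0.0326  0.069 ]
[ 0.5507 -0.0569  0.069 ]
[ 0.5222 -0.0333  0.069 ]
[ 0.5215 -0.0543  0.069 ]
bracket R top z .059
[ 0.5576 -0.0866  0.059 ]
[ 0.5114 -0.0835  0.059 ]
[ 0.5571 -0.096   0.059 ]
[ 0.5112 -0.0931  0.059 ]
(-22, 0) (np.float64(276.3908845172632), np.float64(199.04073304963612)) (np.float64(327.5179606553688), np.float64(486.36659744672505))
(-25, 0) (np.float64(277.489803791314), np.float64(199.27803319487492)) (np.float64(337.4082341218259), np.float64(488.5022987538743))
(25, 0) (np.float64(259.52444030981223), np.float64(195.39860049759028)) (np.float64(175.7199627883101), np.float64(453.5874044783125))
(16, 0) (np.float64(262.70410694945974), np.float64(196.0852163147996)) (np.float64(204.33696254513768), np.float64(459.76694683319636))
(-45, 14) (np.float64(285.0190649744985), np.float64(195.3119162162286)) (np.float64(405.1715847704867), np.float64(452.8072459460575))
(45, 14) (np.float64(252.54072662213866), np.float64(188.50231518533096)) (np.float64(112.86653959924797), np.float64(391.52083666797864))
```

View pics/s0m.png

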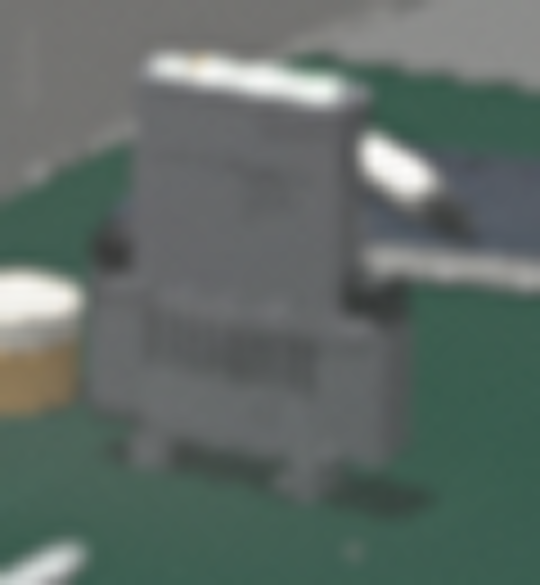

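Emit:
step_arm(increments=[[0.006, 0, -0.04, 0, 0, 0, -1], [0.006, 0, -0.08, 0, 0, 0, -1], [0.006, 0, -0.11, 0, 0, 0, -1], [0.006, 0, -0.125, 0, 0, 0, -1], [0.006, 0, -0.13, 0, 0, 0, -1], [0.006, 0, -0.13, 0, 0, 0, -1], [0.006, 0, -0.13, 0, 0, 0, -1]])

```text
t: 2.97
eef_pos: [0.5437, -0.3196, 0.163]
tool_rot: [0.0, 1.0, -0.012, 0.001]
contact_force: [0.4, -0.7, 0.5]
gripper_width: 0.999
```

Run:
```python
from h import *
import pickle
np.set_printoptions(precision=4,suppress=True)
o=bot.get_obs();print(o['eef_pos'],o['tool_rot'],o['joint_vel'])
c=save('wrist','w2.png'); pickle.dump((c,o),open('w2.pkl','wb'))
cv2.imwrite('pics/w2z.png',cv2.resize(c['color'][:,:,::-1],None,fx=1.56,fy=1.56,interpolation=cv2.INTER_CUBIC))
o=bot.get_obs();print(o['eef_pos'],o['tool_rot'])
# panel pics
```

```text
[ 0.5437 -0.3196  0.163 ] [ 0.0003  0.9999 -0.0121  0.0008] [ 0.0001 -0.0189 -0.0001 -0.0172  0.0013  0.      0.0011]
[ 0.544  -0.3199  0.1636] [ 0.0005  0.9999 -0.0122  0.0013]
```

View pics/w2z.png

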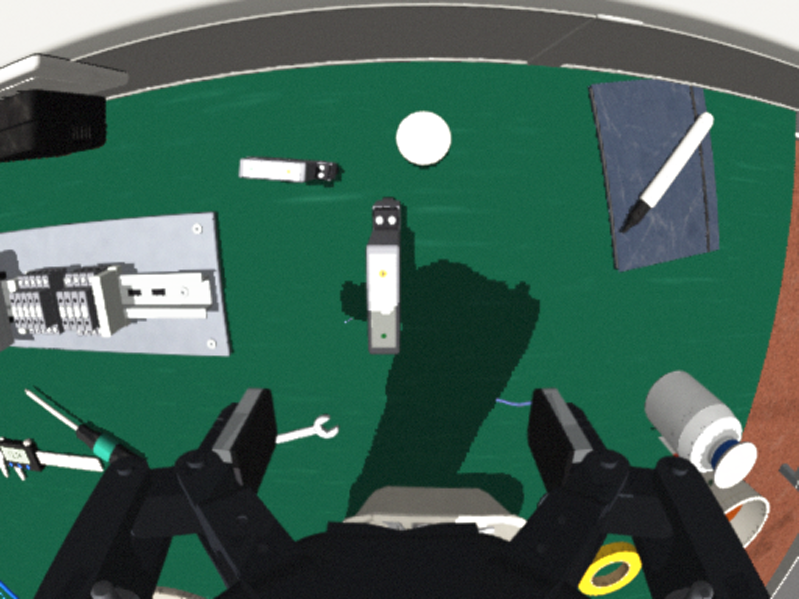

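Run:
```python
from h import *
import pickle
np.set_printoptions(precision=4,suppress=True)
c,o=pickle.load(open('w2.pkl','rb'))
im=c['color'][:,:,::-1]
print(c['extrinsics'])
cv2.imwrite('pics/w2m.png',cv2.resize(im[120:232,220:275],None,fx=5.3,fy=5.3,interpolation=cv2.INTER_CUBIC))
cv2.imwrite('pics/w2p.png',cv2.resize(im[130:232,0:155],None,fx=5,fy=5,interpolation=cv2.INTER_CUBIC))
```

```text
[[-0.0233  0.9493  0.3136  0.6258]
 [-0.9997 -0.0225 -0.006  -0.3197]
 [ 0.0014 -0.3137  0.9495  0.3434]
 [ 0.      0.      0.      1.    ]]
```

View pics/w2m.png

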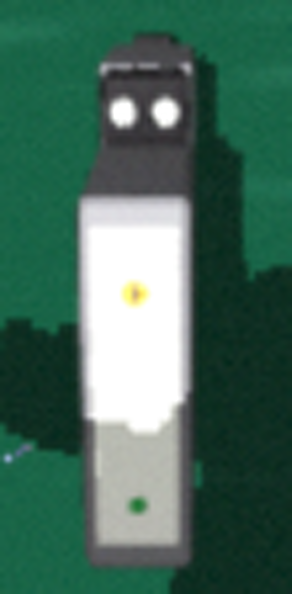

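View pics/w2p.png

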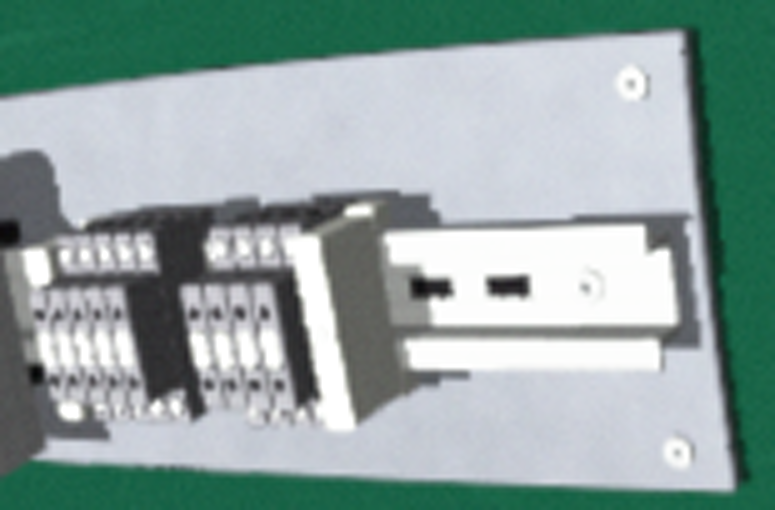

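Run:
```python
from h import *
import pickle
np.set_printoptions(precision=4,suppress=True)
c,o=pickle.load(open('w2.pkl','rb'))
f=lambda x,y:(220+x/5.3,120+y/5.3)
P=[wonz(c,f(*q),.11) for q in [(80,199),(191,199),(89,563),(191,563)]]
for p in P:print(p)
print(np.mean(P,0))
g=lambda x,y:(x/5,130+y/5)
print('panel')
for q in [(686,32),(736,490),(2,98)]: print(wonz(c,g(*q),.01))
print('gap z.069')
for q in [(128,285),(182,285),(143,360),(196,360)]: print(wonz(c,g(*q),.069))
print('bracket z.059')
for q in [(290,235),(322,235),(320,430),(352,428)]: print(wonz(c,g(*q),.059))
print('rail end z.033')
for q in [(660,228),(685,345)]: print(wonz(c,g(*q),.033))
R_=R.from_quat(np.roll(o['tool_rot'],-1)); print(R_.as_matrix())
```

```text
[ 0.5803 -0.3011  0.11  ]
[ 0.5798 -0.3179  0.11  ]
[ 0.5204 -0.2998  0.11  ]
[ 0.5201 -0.3164  0.11  ]
[ 0.5502 -0.3088  0.11  ]
panel
[ 0.5916 -0.177   0.01  ]
[ 0.4735 -0.174   0.01  ]
[0.5966 0.0696 0.01  ]
gap z.069
[ 0.5516 -0.0359  0.069 ]
[ 0.5509 -0.0556  0.069 ]
[ 0.5322 -0.0352  0.069 ]
[ 0.532  -0.0548  0.069 ]
bracket z.059
[ 0.5589 -0.0862  0.059 ]
[ 0.5584 -0.0962  0.059 ]
[ 0.51   -0.0826  0.059 ]
[ 0.5106 -0.0932  0.059 ]
rail end z.033
[ 0.5495 -0.1747  0.033 ]
[ 0.5212 -0.1769  0.033 ]
[[ 0.9997 -0.0242  0.0015]
 [-0.0242 -0.9997 -0.0006]
 [ 0.0016  0.0005 -1.    ]]
```

Emit:
step_arm(increments=[[0.006, 0.0105, -0.02, 0, 0, 0, -1], [0.006, 0.0105, -0.05, 0, 0, 0, -1], [0.006, 0.0105, -0.08, 0, 0, 0, -1], [0.006, 0.0105, -0.0985, 0, 0, 0, -1], [0.006, 0.0105, -0.0985, 0, 0, 0, -1], [0.006, 0.0105, -0.0985, 0, 0, 0, -1], [0.006, 0.0105, -0.0985, 0, 0, 0, -1]])

```text
t: 3.6
eef_pos: [0.5505, -0.3099, 0.0658]
tool_rot: [0.001, 1.0, -0.012, 0.002]
contact_force: [0.0, -0.8, -0.4]
gripper_width: 0.999
```

Run:
```python
from h import *
import pickle
np.set_printoptions(precision=4,suppress=True)
c=save('wrist','w3.png'); o=bot.get_obs();print(o['eef_pos'],o['tool_rot'])
pickle.dump((c,o),open('w3.pkl','wb'))
cv2.imwrite('pics/w3z.png',cv2.resize(c['color'][:,:,::-1],None,fx=1.56,fy=1.56,interpolation=cv2.INTER_CUBIC))
```

```text
[ 0.5506 -0.3099  0.066 ] [ 0.0009  0.9999 -0.0123  0.002 ]
```

View pics/w3z.png

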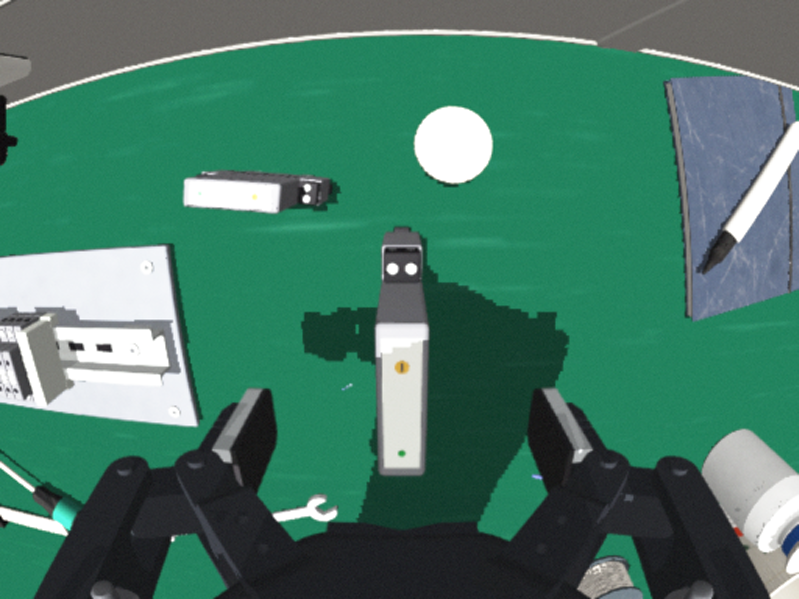

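Emit:
step_arm(increments=[[0, 0, 0, 0, 0, 0, 1], [0, 0, 0, 0, 0, 0, 1], [0, 0, 0, 0, 0, 0, 1], [0, 0, 0, 0, 0, 0, 1], [0, 0, 0, 0, 0, 0, 1], [0, 0, 0, 0, 0, 0, 1], [0, 0, 0, 0, 0, 0, 1], [0, 0, 0, 0, 0, 0, 1]], force=80)

```text
t: 4.32
eef_pos: [0.5491, -0.3092, 0.0638]
tool_rot: [0.0, 1.0, -0.012, 0.0]
contact_force: [-0.4, 1.0, 4.7]
gripper_width: 0.174
```

Emit:
step_arm(increments=[[0, 0, 0.01, 0, 0, 0, 1], [0, 0, 0.03, 0, 0, 0, 1], [0, 0, 0.06, 0, 0, 0, 1], [0, 0, 0.09, 0, 0, 0, 1], [0, 0.01, 0.12, 0, 0, 0, 1], [0, 0.03, 0.14, 0, 0, 0, 1], [0, 0.06, 0.15, 0, 0, 0, 1], [-0.005, 0.1, 0.15, 0, 0, 0, 1], [-0.01, 0.13, 0.15, 0, 0, 0, 1], [-0.01, 0.14, 0.15, 0, 0, 0, 1]])

```text
t: 5.15
eef_pos: [0.538, -0.1627, 0.2138]
tool_rot: [-0.001, 1.0, -0.009, -0.0]
contact_force: [-0.1, 0.3, -1.6]
gripper_width: 0.172
```

Emit:
step_arm(increments=[[0, 0, 0, 0, 0, 0, 1], [0, 0, 0, 0, 0, 0, 1]])

```text
t: 5.32
eef_pos: [0.5386, -0.169, 0.2136]
tool_rot: [0.0, 1.0, -0.012, -0.0]
contact_force: [-0.7, -0.5, -1.4]
gripper_width: 0.173
```

Run:
```python
from h import *
import pickle
np.set_printoptions(precision=4,suppress=True)
c=save('wrist','w4.png'); o=bot.get_obs();print(o['eef_pos'],o['tool_rot'],o['gripper_width'])
s=save('side','s4.png')
pickle.dump((c,o,s),open('w4.pkl','wb'))
cv2.imwrite('pics/w4z.png',cv2.resize(c['color'][:,:,::-1],None,fx=1.56,fy=1.56,interpolation=cv2.INTER_CUBIC))
u=proj(s,o['eef_pos']);print(u);a=int(u[0])-50;b=int(u[1])-50
print(a,b)
cv2.imwrite('pics/s4z.png',cv2.resize(s['color'][b:b+110,a:a+110,::-1],None,fx=5.4,fy=5.4,interpolation=cv2.INTER_CUBIC))
```

```text
[ 0.5386 -0.1702  0.2135] [ 0.0004  0.9999 -0.0127 -0.0001] 0.17361578143400577
(np.float64(239.13525612747378), np.float64(120.2535781822661))
189 70
```

View pics/w4z.png

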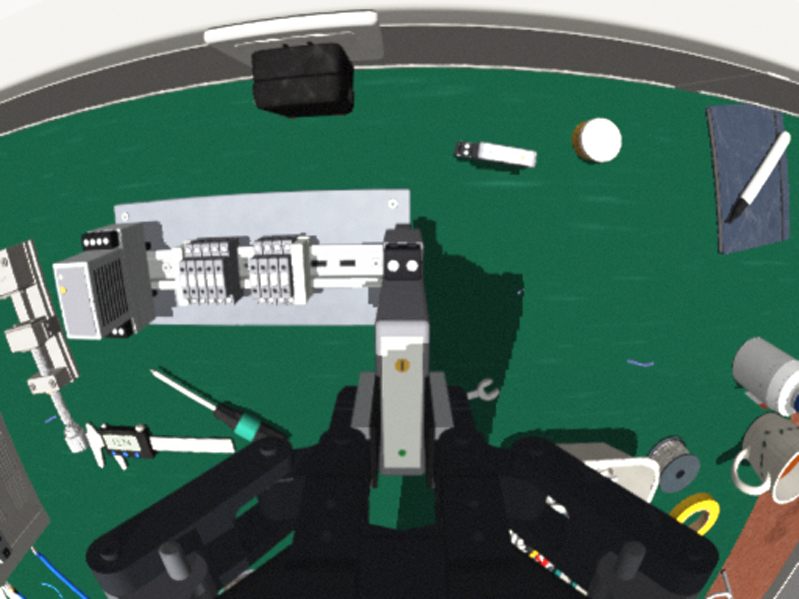

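View pics/s4z.png

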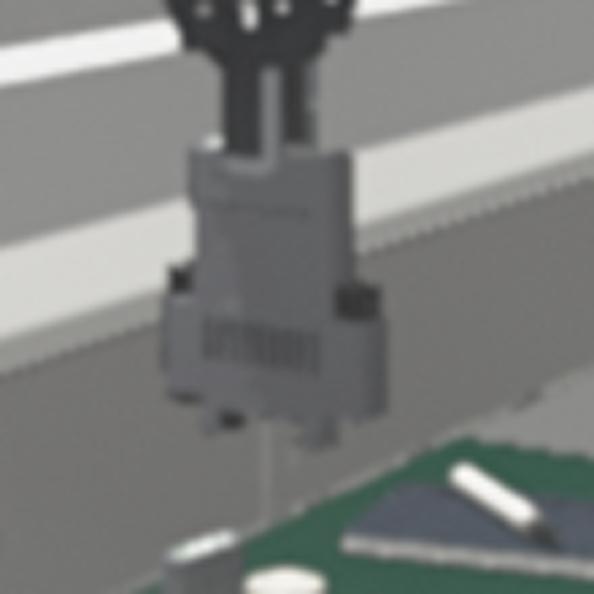

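Run:
```python
from h import *
import pickle
np.set_printoptions(precision=4,suppress=True)
c,o,s=pickle.load(open('w4.pkl','rb'))
im=c['color'][:,:,::-1]
cv2.imwrite('pics/w4m.png',cv2.resize(im[195:310,225:290],None,fx=5,fy=5,interpolation=cv2.INTER_CUBIC))
cv2.imwrite('pics/w4p.png',cv2.resize(im[110:215,60:270],None,fx=3.8,fy=3.8,interpolation=cv2.INTER_CUBIC))
```

```text
(no output)
```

View pics/w4m.png

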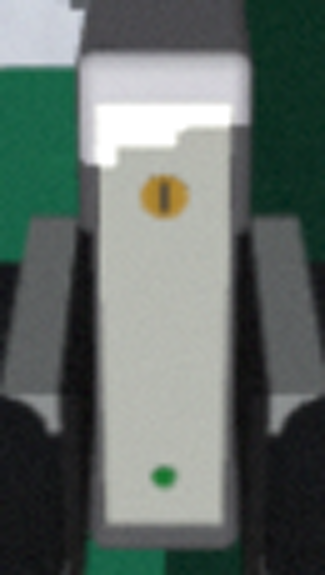

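View pics/w4p.png

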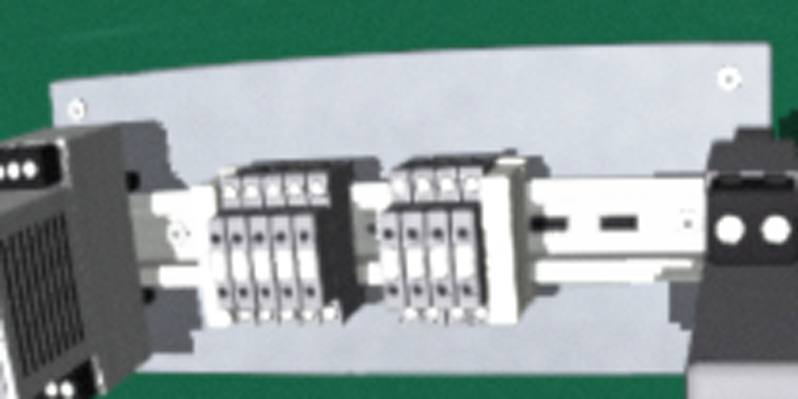

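Run:
```python
from h import *
import pickle
np.set_printoptions(precision=4,suppress=True)
c,o,s=pickle.load(open('w4.pkl','rb'))
f=lambda x,y:(225+x/5,195+y/5)
z=o['eef_pos'][2]+.0462
P=[wonz(c,f(*q),z) for q in [(80,54),(250,54),(97,548),(238,548)]]
print(np.array(P),np.mean(P,0)-o['eef_pos'])
g=lambda x,y:(60+x/3.8,110+y/3.8)
print('panel')
for q in [(52,85),(770,43)]: print(wonz(c,g(*q),.01))
print('gap z.069')
for q in [(316,217),(383,207),(322,302),(388,302)]: print(wonz(c,g(*q),.069))
print('gap z.054 lower')
for q in [(328,180),(390,172)]: print(wonz(c,g(*q),.054))
print('bracket z.059')
for q in [(480,170),(520,165),(485,320),(520,320)]: print(wonz(c,g(*q),.059))
print('rail z.033')
for q in [(620,180),(620,252),(620,281)]: print(wonz(c,g(*q),.033))
```

```text
[[ 0.5709 -0.1602  0.2597]
 [ 0.5705 -0.1766  0.2597]
 [ 0.5102 -0.1593  0.2597]
 [ 0.5098 -0.1754  0.2597]] [0.0018 0.0024 0.0462]
panel
[0.5961 0.1015 0.01  ]
[ 0.5923 -0.1756  0.01  ]
gap z.069
[ 0.5502 -0.0334  0.069 ]
[ 0.5523 -0.0561  0.069 ]
[ 0.5226 -0.0318  0.069 ]
[ 0.522  -0.0543  0.069 ]
gap z.054 lower
[ 0.5589 -0.0329  0.054 ]
[ 0.5604 -0.0544  0.054 ]
bracket z.059
[ 0.5605 -0.0854  0.059 ]
[ 0.5615 -0.0981  0.059 ]
[ 0.5122 -0.0827  0.059 ]
[ 0.5119 -0.0942  0.059 ]
rail z.033
[ 0.5507 -0.1255  0.033 ]
[ 0.5264 -0.1242  0.033 ]
[ 0.5163 -0.1237  0.033 ]
```

Emit:
step_arm(increments=[[-0.01, 0.03, 0, -0.1, -5, 0, 1], [-0.02, 0.06, -0.01, -0.2, -10, 0, 1], [-0.03, 0.09, -0.025, -0.3, -15, 0, 1], [-0.038, 0.115, -0.04, -0.4, -20, 0, 1], [-0.0385, 0.1235, -0.0535, -0.5, -25, 0, 1], [-0.0385, 0.1235, -0.0535, -0.5, -25, 0, 1], [-0.0385, 0.1235, -0.0535, -0.5, -25, 0, 1], [-0.0385, 0.1235, -0.0535, -0.5, -25, 0, 1], [-0.0385, 0.1235, -0.0535, -0.5, -25, 0, 1]])

```text
t: 6.17
eef_pos: [0.5028, -0.0467, 0.1615]
tool_rot: [0.002, 0.976, -0.013, 0.218]
contact_force: [-0.2, -0.3, -1.2]
gripper_width: 0.172
```

Run:
```python
from h import *
import pickle
np.set_printoptions(precision=4,suppress=True)
o=bot.get_obs();print(o['eef_pos'],o['tool_rot'],o['gripper_width'],o['q'])
c=save('wrist','w5.png'); 
s=save('side','s5.png')
pickle.dump((c,o,s),open('w5.pkl','wb'))
o=bot.get_obs();print(o['eef_pos'],o['tool_rot'],o['contact_force'])
cv2.imwrite('pics/w5z.png',cv2.resize(c['color'][:,:,::-1],None,fx=1.56,fy=1.56,interpolation=cv2.INTER_CUBIC))
cv2.imwrite('pics/s5z.png',cv2.resize(s['color'][120:270,120:320,::-1],None,fx=4,fy=4,interpolation=cv2.INTER_CUBIC))
```

```text
[ 0.5028 -0.0467  0.1615] [ 0.0019  0.9759 -0.0131  0.2177] 0.17228118864584943 [ 0.1477  0.0342 -0.2049  2.3278  0.1185  0.3448 -1.756 ]
[ 0.5023 -0.0463  0.1612] [ 0.0018  0.976  -0.0128  0.2174] [ 0.2564  0.8276 -1.0909]
```

View pics/w5z.png

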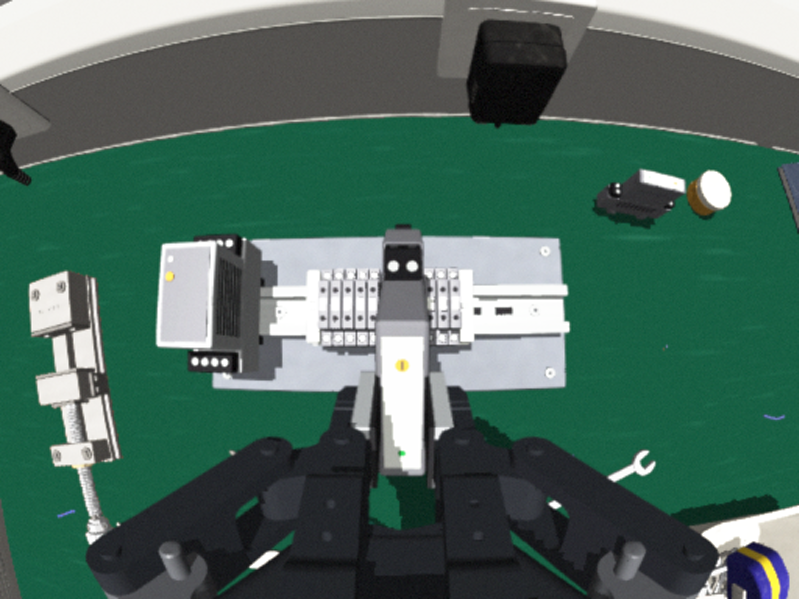

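View pics/s5z.png

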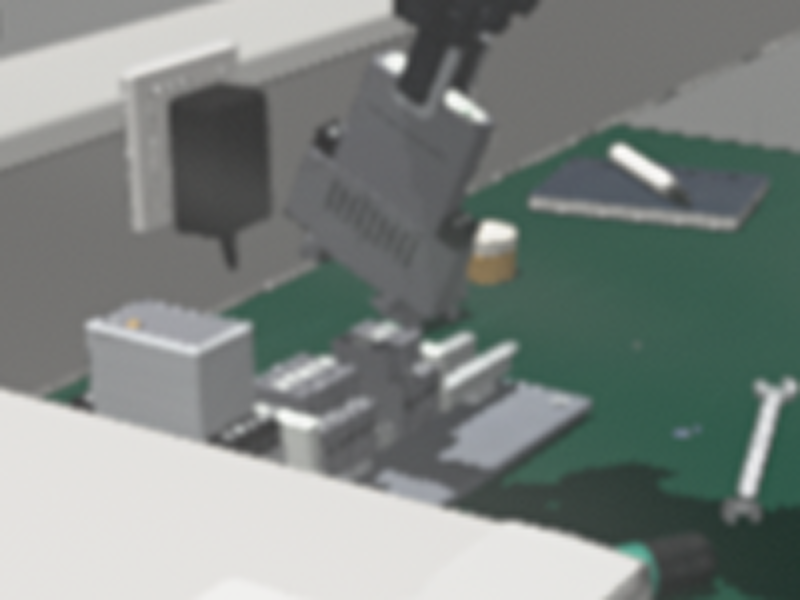

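Run:
```python
from h import *
import pickle
from scipy.optimize import least_squares,fsolve
np.set_printoptions(precision=4,suppress=True)
D=[([1.0159,0.4778,0.0223,1.5564,-0.0115,1.1093,-0.0831],[.2913,-.6082,.1916])]
for f in ['w2','w3','w4','w5']:
    o=pickle.load(open(f+'.pkl','rb'))[1]; D.append((o['q'],o['eef_pos']))
for q,p in D: print(np.array(q),p,np.hypot(p[0],p[1]),np.arctan2(p[1],p[0]))
# full model: Rz(-j1) Ry(j2) Tz(a) Rz(-j3) Ry(j4) Tz(b) Rz(-j5) Ry(j6) Tz(L)
def fk(q,x):
    h,a,b,L,e,s3,s5,g=x
    R0=R.from_euler('z',-q[0]+g); p=np.array([0,0,h])
    R1=R0*R.from_euler('y',q[1]); p=p+R1.apply([e,0,a])
    R2=R1*R.from_euler('z',s3*q[2])*R.from_euler('y',q[3]); p=p+R2.apply([-e,0,b])
    R3=R2*R.from_euler('z',s5*q[4])*R.from_euler('y',q[5]); p=p+R3.apply([0,0,L])
    return p,R3.apply([0,0,1])
best=None
for s3 in(-1,1):
  for s5 in (-1,1):
    r=least_squares(lambda x:np.concatenate([fk(q,[*x[:5],s3,s5,x[5]])[0]-p for q,p in D]),[.36,.4,.4,.3,0,0])
    print(s3,s5,r.cost,r.x)
```

```text
[ 1.0159  0.4778  0.0223  1.5564 -0.0115  1.1093 -0.0831] [0.2913, -0.6082, 0.1916] 0.6743611272901189 -1.124126591532093
[ 0.4592  0.4319 -0.0355  1.6966  0.0174  1.0117 -1.1773] [ 0.5437 -0.3196  0.163 ] 0.6307029117773565 -0.5314187979476234
[ 0.4434  0.542  -0.04    1.7701  0.0282  0.8257 -1.2054] [ 0.5506 -0.3099  0.066 ] 0.6318666244528522 -0.512636598823464
[ 0.2717  0.2803 -0.0935  1.7948  0.0305  1.0679 -1.429 ] [ 0.5386 -0.1702  0.2135] 0.564826665122965 -0.30612317946797885
[ 0.1477  0.0342 -0.2049  2.3278  0.1185  0.3448 -1.756 ] [ 0.5028 -0.0467  0.1615] 0.5049182253284596 -0.09270240845402546
-1 -1 7.990291787959563e-05 [ 0.2519  0.5305  0.4576  0.3348  0.0137 -0.1014]
-1 1 0.00044007105246631736 [ 0.1368  0.446   0.4047  0.1959  0.0701 -0.1083]
1 -1 0.007589366162643425 [-0.353   0.1489  0.1864 -0.3531  0.2857 -0.05  ]
1 1 0.009373699048149348 [-0.1273  0.3389  0.2654 -0.0397  0.1819 -0.0243]
```

Run:
```python
from h import *
from scipy.optimize import least_squares
np.set_printoptions(precision=3,suppress=True)
x=[0.2519,0.5305,0.4576,0.3348,0.0137,-1,-1,-0.1014]
def fk(q):
    h,a,b,L,e,s3,s5,g=x
    R0=R.from_euler('z',-q[0]+g); p=np.array([0,0,h])
    R1=R0*R.from_euler('y',q[1]); p=p+R1.apply([e,0,a])
    R2=R1*R.from_euler('z',s3*q[2])*R.from_euler('y',q[3]); p=p+R2.apply([-e,0,b])
    R3=R2*R.from_euler('z',s5*q[4])*R.from_euler('y',q[5]); p=p+R3.apply([0,0,L])
    return p,R3.apply([0,0,1])
q0=np.array([0.1477,0.0342,-0.2049,2.3278,0.1185,0.3448])
for (p,t) in [((.5028,-.0467,.1615),25),((.5005,-.0466,.094),25),((.5005,-.0466,.084),25),((.505,-.0466,.085),20),((.509,-.0466,.086),15),((.533,-.0466,.087),0)]:
    d=np.array([np.sin(np.radians(t)),0,-np.cos(np.radians(t))])
    f=lambda q:np.concatenate([100*(fk(q)[0]-p),30*(fk(q)[1]-d),0.02*(q-q0)])
    r=least_squares(f,q0,bounds=([-2.96,-.34,-1.41,.24,-1.37,.17],[2.96,2.1,1.46,3,4.5,1.92])); print(p,t,r.x,r.cost)
```

```text
(0.5028, -0.0467, 0.1615) 25 [ 0.208  0.039 -0.192  2.326 -0.126  0.346] 1.2713435955627065e-05
(0.5005, -0.0466, 0.094) 25 [-0.122  0.167  0.17   2.398 -0.542  0.17 ] 0.00014061661896494604
(0.5005, -0.0466, 0.084) 25 [-0.25   0.195  0.318  2.405 -0.82   0.17 ] 0.00027500777918485235
(0.505, -0.0466, 0.085) 20 [ 0.207  0.211 -0.219  2.331  0.042  0.258] 9.677894120326862e-06
(0.509, -0.0466, 0.086) 15 [ 0.182  0.238 -0.203  2.255  0.063  0.393] 1.0723798485419664e-05
(0.533, -0.0466, 0.087) 0 [ 0.134  0.379 -0.188  1.997  0.099  0.774] 8.270934883835291e-05
```

Run:
```python
from h import *
import pickle
np.set_printoptions(precision=4,suppress=True)
c,o,s=pickle.load(open('w5.pkl','rb'))
im=c['color'][:,:,::-1]
cv2.imwrite('pics/w5m.png',cv2.resize(im[140:250,190:310],None,fx=6,fy=5.4,interpolation=cv2.INTER_CUBIC))
```

```text
(no output)
```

View pics/w5m.png

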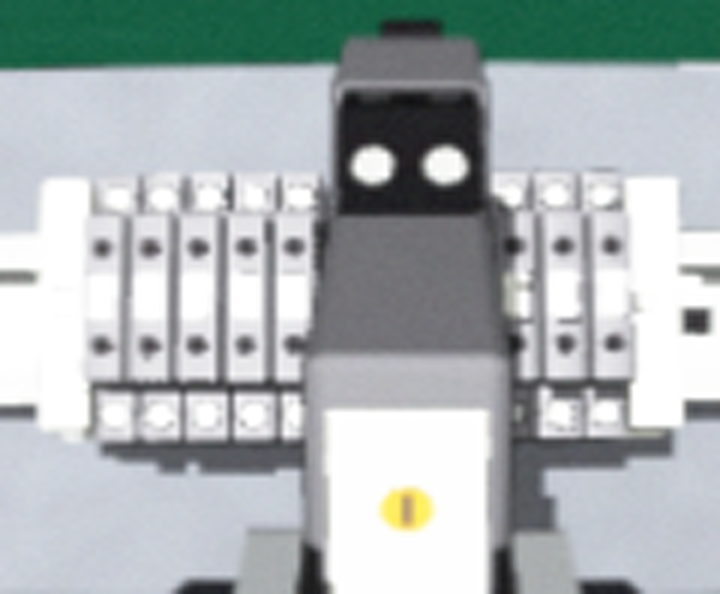

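Run:
```python
from h import *
import pickle
np.set_printoptions(precision=4,suppress=True)
c,o,s=pickle.load(open('w5.pkl','rb'))
f=lambda x,y:(190+x/6,140+y/5.4)
yaw=np.radians(-1.2)
for row,z in [(200,.059),(300,.059),(400,.059)]:
    l=wonz(c,f(40,row),z); r=wonz(c,f(682,row),z); print('br',l,r,(l-r)[1],'gap',l[1]-.059,r[1]+.051,'x',l[0])
for row,z in [(275,.069),(340,.069)]:
    print('blk',wonz(c,f(87,row),z),wonz(c,f(634,row),z))
for row,z in [(195,.054)]: pass
# rail edges at far right/left  : use orig zoomed coords 1.56
for q in [(520,287),(520,333),(283,287),(283,333),(560,287),(560,333)]: print('rail',wonz(c,(q[0]/1.56,q[1]/1.56),.033))
# module: project module pts given pose from tcp
Rt=R.from_quat(np.roll(o['tool_rot'],-1))
for off in [(0,0),(1.8,2.4)]:
  def mod(p): # module coords (mm) -> world ; tool x=mod x, tool y=-mod y, tool z=-mod z
    m=np.array(p,float)/1000
    t=np.array([m[0]+off[0]/1000, -(m[1]+off[1]/1000), -(m[2]-.0638)])
    return o['eef_pos']+Rt.apply(t)
  for p in [(31,8.75,110),(31,-8.75,110),(-31,8.75,110),(-31,-8.75,110),(45,8.75,63),(45,-8.75,63)]:
    u=wproj(c,mod(p)); print(off,p,u,'zoom',(u[0]-190)*6,(u[1]-140)*5.4)
```

```text
br [0.556  0.0168 0.059 ] [ 0.5531 -0.0941  0.059 ] 0.11087666474827025 gap -0.04218695097651333 -0.04306361572478359 x 0.5560267763572662
br [0.5366 0.0168 0.059 ] [ 0.5338 -0.0932  0.059 ] 0.10992055862173547 gap -0.04224057167996867 -0.042161130301704146 x 0.5366437458657243
br [0.5175 0.0169 0.059 ] [ 0.5149 -0.0924  0.059 ] 0.10926549209445438 gap -0.042129369422676165 -0.04139486151713056 x 0.5175456702914687
blk [0.5399 0.0067 0.069 ] [ 0.5375 -0.0837  0.069 ]
blk [0.5279 0.0068 0.069 ] [ 0.5256 -0.0833  0.069 ]
rail [ 0.549  -0.1323  0.033 ]
rail [ 0.5156 -0.1305  0.033 ]
rail [0.5535 0.04   0.033 ]
rail [0.52   0.0399 0.033 ]
rail [ 0.5485 -0.1634  0.033 ]
rail [ 0.5145 -0.1612  0.033 ]
(0, 0) (31, 8.75, 110) [242.7753 207.2546] zoom 316.6516689823623 363.1747632290683
(0, 0) (31, -8.75, 110) [279.1309 207.2807] zoom 534.7851775703458 363.31574154022803
(0, 0) (-31, 8.75, 110) [245.011  307.6286] zoom 330.06574282016044 905.1942286494049
(0, 0) (-31, -8.75, 110) [275.4645 307.5784] zoom 512.7870015839238 904.9230911936431
(0, 0) (45, 8.75, 63) [246.0274 159.0165] zoom 336.16465692867234 102.68887435108277
(0, 0) (45, -8.75, 63) [274.2969 159.0706] zoom 505.7815784493798 102.98146775150339
(1.8, 2.4) (31, 8.75, 110) [237.7197 203.7313] zoom 286.3182089017818 344.1487546106357
(1.8, 2.4) (31, -8.75, 110) [274.2359 203.7739] zoom 505.4154671322199 344.3791039148575
(1.8, 2.4) (-31, 8.75, 110) [240.7506 305.2226] zoom 304.5036023251781 892.2018883131182
(1.8, 2.4) (-31, -8.75, 110) [271.3787 305.2777] zoom 488.2721941957857 892.4995457203631
(1.8, 2.4) (45, 8.75, 63) [242.1234 156.1779] zoom 312.7402618799921 87.36081129932529
(1.8, 2.4) (45, -8.75, 63) [270.4606 156.2024] zoom 482.76344229182575 87.49305925645061
```

Run:
```python
from h import *
import pickle
np.set_printoptions(precision=4,suppress=True)
c,o,s=pickle.load(open('w5.pkl','rb'))
Rt=R.from_quat(np.roll(o['tool_rot'],-1)); print(Rt.as_matrix(), np.array(c['extrinsics']))
off=(1.1,1.2)
def mod(p):
    m=np.array(p,float)/1000
    return o['eef_pos']+Rt.apply([m[0]+off[0]/1000, -(m[1]+off[1]/1000), -(m[2]-.0638)])
for p in [(0,0,10),(-18,0,10),(45,0,63),(0,0,110),(-45,0,30)]: print(p,mod(p))
```

```text
[[ 0.9049 -0.0265  0.4248]
 [-0.0248 -0.9996 -0.0095]
 [ 0.4249 -0.002  -0.9052]] [[-0.0255  0.9927 -0.1179  0.5005]
 [-0.9997 -0.0254  0.0019 -0.0452]
 [-0.0011  0.1179  0.993   0.359 ]
 [ 0.      0.      0.      1.    ]]
(0, 0, 10) [ 0.5266 -0.0461  0.1133]
(-18, 0, 10) [ 0.5103 -0.0456  0.1056]
(45, 0, 63) [ 0.5448 -0.0467  0.1804]
(0, 0, 110) [ 0.4842 -0.0451  0.2038]
(-45, 0, 30) [ 0.4774 -0.0448  0.1122]
```

Emit:
step_arm(increments=[[0, 0.004, -0.01, 0, 3.6, 0, 1], [0, 0.004, -0.02, 0, 3.6, 0, 1], [0, 0.004, -0.023, 0, 3.6, 0, 1], [0, 0.004, -0.023, 0, 3.6, 0, 1], [0, 0.004, -0.023, 0, 3.6, 0, 1]])

```text
t: 6.68
eef_pos: [0.5003, -0.0418, 0.1369]
tool_rot: [0.002, 0.983, -0.012, 0.186]
contact_force: [0.1, -0.3, -1.3]
gripper_width: 0.17
```

Run:
```python
from h import *
import pickle
np.set_printoptions(precision=4,suppress=True)
o=bot.get_obs();print(o['eef_pos'],o['tool_rot'],o['q'],o['contact_force'])
c=save('wrist','w6.png'); 
s=save('top','t6.png')
pickle.dump((c,o,s),open('w6.pkl','wb'))
im=c['color'][:,:,::-1]
cv2.imwrite('pics/w6m.png',cv2.resize(im[120:250,190:310],None,fx=6,fy=4.5,interpolation=cv2.INTER_CUBIC))
```

```text
[ 0.5003 -0.0418  0.1369] [ 0.0021  0.9826 -0.0122  0.1855] [ 0.1309  0.0948 -0.2048  2.3074  0.1464  0.3731 -1.7913] [ 0.055  -0.3169 -1.3394]
```

View pics/w6m.png

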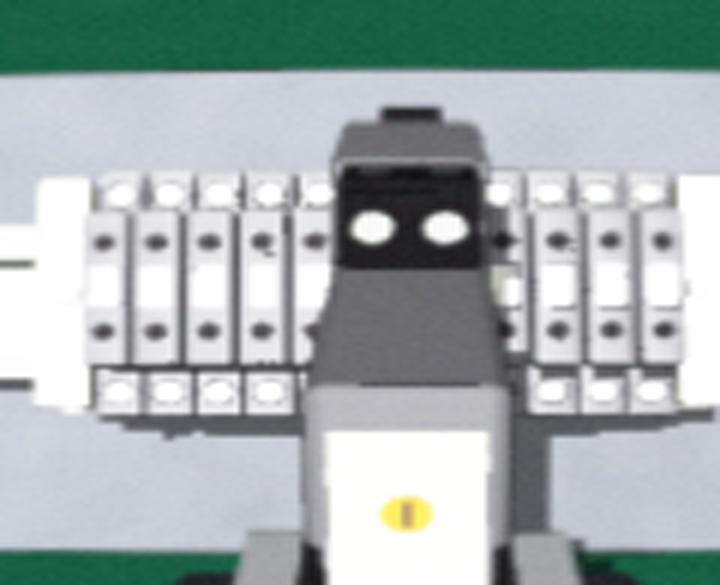

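Emit:
step_arm(increments=[[0.001, 0, -0.01, 0, 0, 0, 1], [0.002, 0, -0.02, 0, 0, 0, 1], [0.002, 0, -0.03, 0, 0, 0, 1], [0.002, 0, -0.04, 0, 0, 0, 1], [0.002, 0, -0.042, 0, 0, 0, 1], [0.002, 0, -0.042, 0, 0, 0, 1]])

```text
t: 7.28
eef_pos: [0.5019, -0.0415, 0.0946]
tool_rot: [0.002, 0.983, -0.012, 0.185]
contact_force: [0.1, -0.2, -1.7]
gripper_width: 0.169
```

Run:
```python
from h import *
import pickle
np.set_printoptions(precision=4,suppress=True)
o=bot.get_obs();print(o['eef_pos'],o['tool_rot'],o['q'],o['contact_force'],o['torque'])
c=save('wrist','w7.png');s=save('side','s7.png')
pickle.dump((c,o,s),open('w7.pkl','wb'))
cv2.imwrite('pics/w7z.png',cv2.resize(c['color'][100:310,140:370,::-1],None,fx=3.4,fy=2.8,interpolation=cv2.INTER_CUBIC))
cv2.imwrite('pics/s7z.png',cv2.resize(s['color'][130:270,130:300,::-1],None,fx=4.3,fy=4.3,interpolation=cv2.INTER_CUBIC))
```

```text
[ 0.5019 -0.0415  0.0946] [ 0.0021  0.9826 -0.0118  0.1853] [ 0.0847  0.1781 -0.1628  2.345   0.2497  0.2569 -1.8951] [ 0.1461 -0.1745 -1.6868] [-0.0091  0.532  -0.0622]
```

View pics/w7z.png

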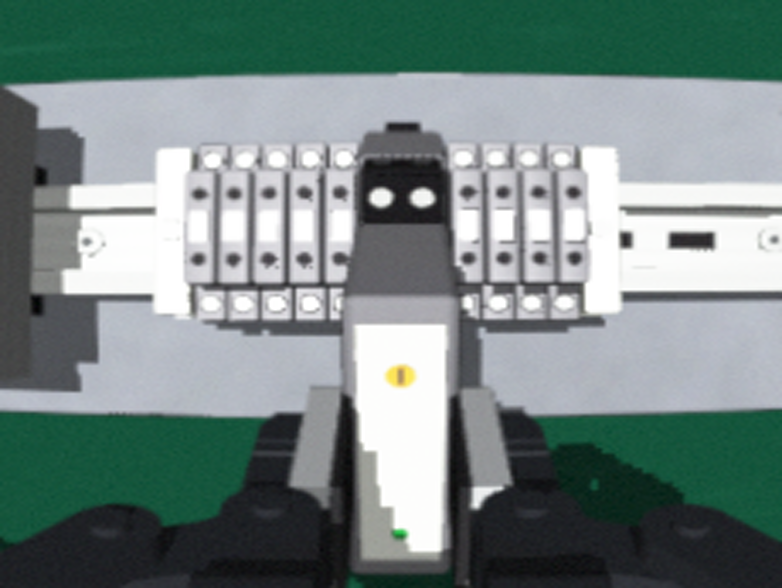

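View pics/s7z.png

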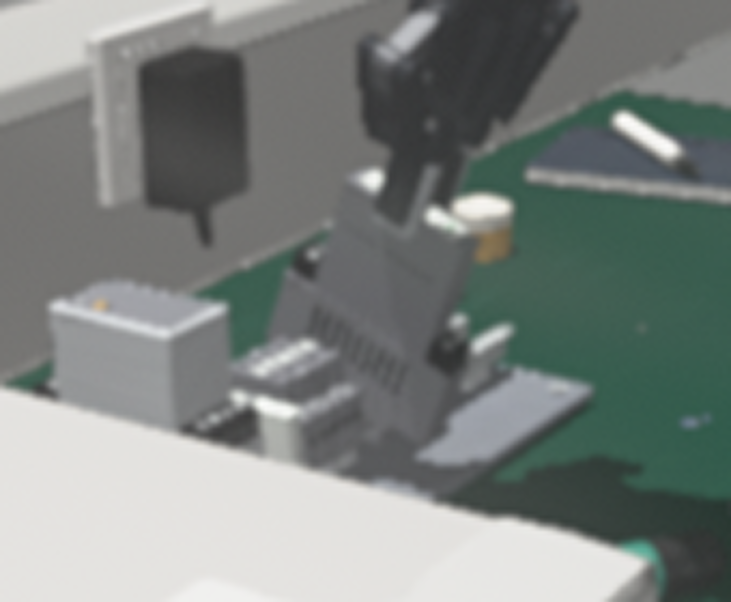

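Emit:
step_arm(increments=[[0, 0, -0.002, 0, 0, 0, 1], [0, 0, -0.004, 0, 0, 0, 1], [0, 0, -0.006, 0, 0, 0, 1], [0, 0, -0.007, 0, 0, 0, 1], [0, 0, -0.008, 0, 0, 0, 1], [0, 0, -0.008, 0, 0, 0, 1]])

```text
t: 7.88
eef_pos: [0.5022, -0.0414, 0.0866]
tool_rot: [0.002, 0.983, -0.012, 0.186]
contact_force: [0.1, 1.0, -1.4]
gripper_width: 0.174
```

Emit:
step_arm(increments=[[0, 0, -0.001, 0, 0, 0, 1], [0, 0, -0.0015, 0, 0, 0, 1], [0, 0, -0.002, 0, 0, 0, 1], [0, 0, -0.002, 0, 0, 0, 1]])

```text
t: 8.22
eef_pos: [0.5024, -0.0415, 0.085]
tool_rot: [0.002, 0.983, -0.012, 0.186]
contact_force: [-1.5, 0.1, 0.3]
gripper_width: 0.173
```

Emit:
step_arm(increments=[[0, 0, -0.0005, 0, 0, 0, 1], [0, 0, -0.001, 0, 0, 0, 1], [0, 0, -0.001, 0, 0, 0, 1]])

```text
t: 8.47
eef_pos: [0.5028, -0.0415, 0.0847]
tool_rot: [0.002, 0.982, -0.012, 0.186]
contact_force: [-5.1, -0.7, 9.5]
gripper_width: 0.17
```

Emit:
step_arm(increments=[[0.001, 0, 0.001, 0, 0, 0, 1], [0.002, 0, 0.0014, 0, 0, 0, 1], [0.003, 0, 0.0018, 0, 0, 0, 1], [0.004, 0, 0.0022, 0, 0, 0, 1], [0.005, 0, 0.0026, 0, 0, 0, 1], [0.006, 0, 0.003, 0, 0, 0, 1], [0.0065, 0, 0.0032, 0, 0, 0, 1], [0.0065, 0, 0.0032, 0, 0, 0, 1]])

```text
t: 9.13
eef_pos: [0.5062, -0.0418, 0.0862]
tool_rot: [0.003, 0.983, -0.012, 0.183]
contact_force: [-12.6, 0.7, 12.7]
gripper_width: 0.172
```

Emit:
step_arm(increments=[[0, 0, 0.001, 0, 0, 0, 1], [0, 0, 0.0015, 0, 0, 0, 1], [0, 0, 0.0015, 0, 0, 0, 1]])

```text
t: 9.38
eef_pos: [0.5093, -0.0414, 0.0888]
tool_rot: [0.002, 0.982, -0.012, 0.186]
contact_force: [-0.8, 0.9, -2.0]
gripper_width: 0.169
```

Run:
```python
from h import *
import pickle
np.set_printoptions(precision=4,suppress=True)
o=bot.get_obs();print(o['eef_pos'],o['tool_rot'],o['q'],o['contact_force'],o['torque'])
c=save('wrist','w8.png');s=save('side','s8.png')
pickle.dump((c,o,s),open('w8.pkl','wb'))
cv2.imwrite('pics/w8z.png',cv2.resize(c['color'][100:310,140:370,::-1],None,fx=3.4,fy=2.8,interpolation=cv2.INTER_CUBIC))
cv2.imwrite('pics/s8z.png',cv2.resize(s['color'][130:270,130:300,::-1],None,fx=4.3,fy=4.3,interpolation=cv2.INTER_CUBIC))
```

```text
[ 0.5093 -0.0414  0.0888] [ 0.002   0.9825 -0.0119  0.1861] [ 0.0761  0.2005 -0.1537  2.3365  0.2698  0.2421 -1.914 ] [-0.7686  0.947  -2.0418] [0.0638 0.5462 0.0063]
```

View pics/w8z.png

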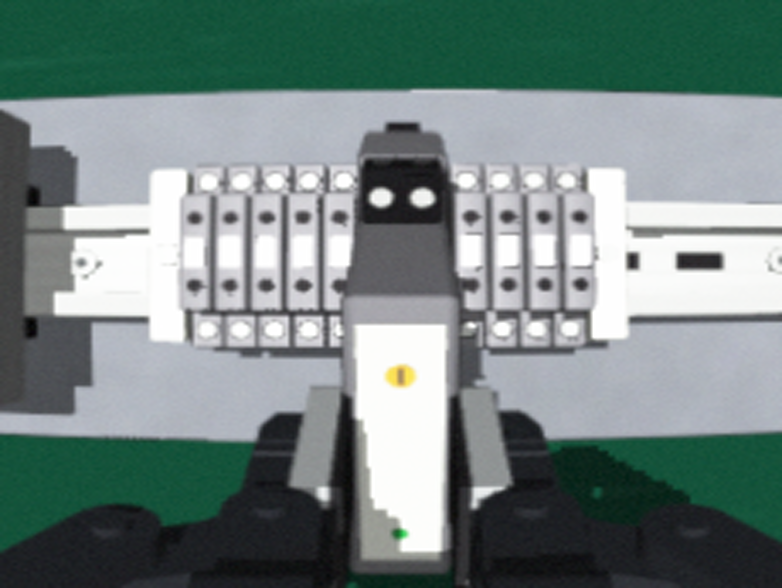

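View pics/s8z.png

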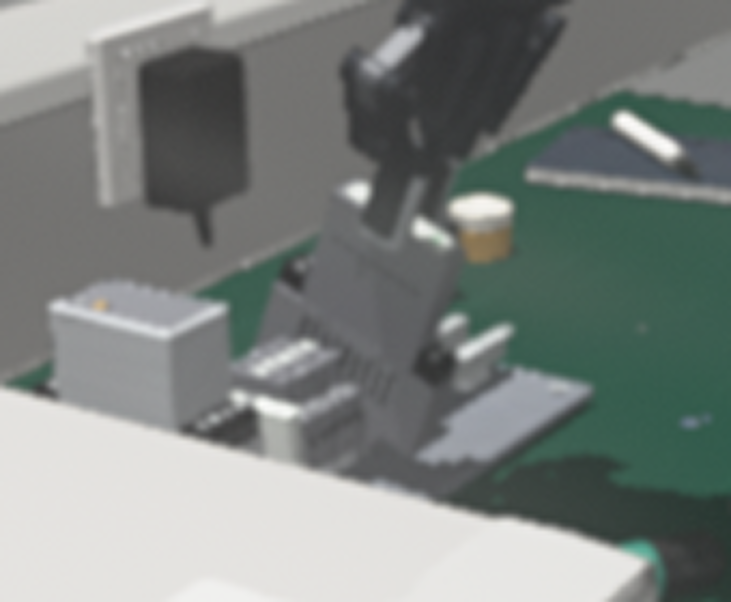

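Emit:
step_arm(increments=[[0.001, 0, 0.0003, 0, 0, 0, 1], [0.002, 0, 0.0006, 0, 0, 0, 1], [0.002, 0, 0.0006, 0, 0, 0, 1]])

```text
t: 9.73
eef_pos: [0.5112, -0.0414, 0.0893]
tool_rot: [0.002, 0.982, -0.012, 0.186]
contact_force: [0.4, -0.3, -1.2]
gripper_width: 0.173
```

Emit:
step_arm(increments=[[0.0005, 0, 0.0002, 0, 0, 0, 1], [0.001, 0, 0.0004, 0, 0, 0, 1], [0.0015, 0, 0.0006, 0, 0, 0, 1], [0.0015, 0, 0.0006, 0, 0, 0, 1]])

```text
t: 10.07
eef_pos: [0.5124, -0.0415, 0.0898]
tool_rot: [0.002, 0.983, -0.012, 0.186]
contact_force: [-0.4, 0.2, -0.9]
gripper_width: 0.171
```

Emit:
step_arm(increments=[[0, 0, 0.001, 0, 0, 0, 1], [0, 0, 0.002, 0, 0, 0, 1], [0, 0, 0.002, 0, 0, 0, 1]])

```text
t: 10.32
eef_pos: [0.5113, -0.0415, 0.091]
tool_rot: [0.002, 0.983, -0.012, 0.185]
contact_force: [3.8, 0.1, -10.8]
gripper_width: 0.169
```

Emit:
step_arm(increments=[[0, 0, -0.0025, 0, 0, 0, 1], [0.0018, 0, -0.0024, 0.03, 1.7, 0, 1], [0.0034, 0, -0.0023, 0.07, 3.4, 0, 1], [0.0054, 0, -0.0023, 0.1, 5.4, 0, 1], [0.0074, 0, -0.0024, 0.15, 7.4, 0, 1], [0.0094, 0, -0.0025, 0.2, 9.4, 0, 1], [0.0094, 0, -0.0025, 0.2, 9.4, 0, 1]])

```text
t: 10.9
eef_pos: [0.5242, -0.0414, 0.0902]
tool_rot: [0.001, 0.994, -0.012, 0.106]
contact_force: [-0.3, 0.3, -1.4]
gripper_width: 0.171
```

Emit:
step_arm(increments=[[0, 0, 0, 0, 0, 0, 1], [0, 0, 0, 0, 0, 0, 1]])

```text
t: 11.07
eef_pos: [0.5218, -0.0415, 0.0893]
tool_rot: [0.001, 0.994, -0.012, 0.105]
contact_force: [0.6, 0.6, -1.5]
gripper_width: 0.174
```

Run:
```python
from h import *
import pickle
np.set_printoptions(precision=4,suppress=True)
o=bot.get_obs();print(o['eef_pos'],o['tool_rot'],o['q'],o['contact_force'],o['torque'])
s=save('side','s9.png')
o=bot.get_obs();print(o['eef_pos'])
cv2.imwrite('pics/s9z.png',cv2.resize(s['color'][130:270,130:300,::-1],None,fx=4.3,fy=4.3,interpolation=cv2.INTER_CUBIC))
```

```text
[ 0.5218 -0.0415  0.0893] [ 0.0013  0.9944 -0.012   0.1054] [ 0.1419  0.2725 -0.2208  2.1734  0.1636  0.4969 -1.7955] [ 0.6034  0.6308 -1.4852] [ 0.0167 -0.0516 -0.0046]
[ 0.5217 -0.0415  0.0894]
```

View pics/s9z.png

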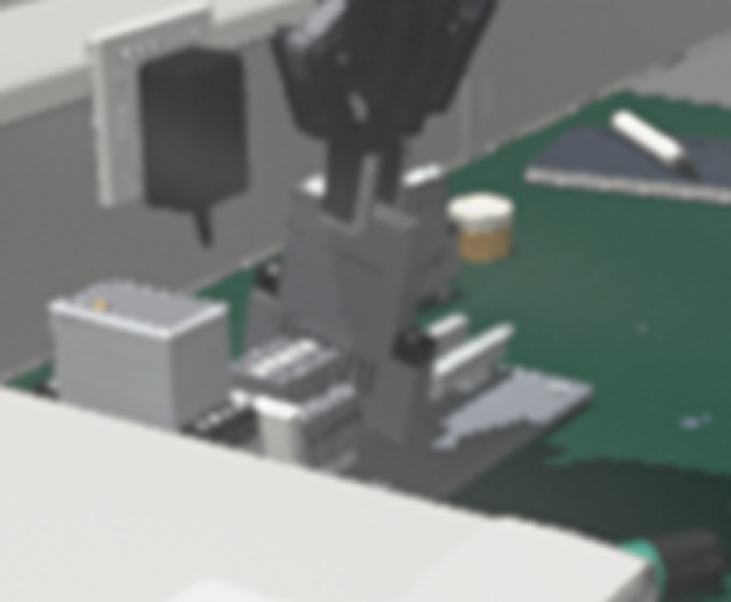

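Emit:
step_arm(increments=[[0.002, 0, -0.0003, 0.04, 2, 0, 1], [0.004, 0, -0.0008, 0.08, 4, 0, 1], [0.0058, 0, -0.0011, 0.12, 6, 0, 1], [0.0069, 0, -0.0014, 0.15, 7.1, 0, 1], [0.0069, 0, -0.0014, 0.15, 7.1, 0, 1], [0.0069, 0, -0.0014, 0.15, 7.1, 0, 1]])

```text
t: 11.62
eef_pos: [0.5295, -0.0415, 0.0884]
tool_rot: [0.001, 0.999, -0.012, 0.044]
contact_force: [0.5, 0.5, 0.6]
gripper_width: 0.172
```

Emit:
step_arm(increments=[[0.0015, 0, -0.0004, 0.03, 1.5, 0, 1], [0.003, 0, -0.0009, 0.06, 3, 0, 1], [0.0042, 0, -0.0014, 0.1, 4.5, 0, 1], [0.0047, 0, -0.0018, 0.1, 5, 0, 1], [0.0047, 0, -0.0018, 0.1, 5, 0, 1], [0.0047, 0, -0.0018, 0.1, 5, 0, 1]])

```text
t: 12.12
eef_pos: [0.5336, -0.0415, 0.0868]
tool_rot: [0.001, 1.0, -0.012, 0.0]
contact_force: [-0.3, -0.3, 6.7]
gripper_width: 0.169
```

Run:
```python
from h import *
import pickle
np.set_printoptions(precision=4,suppress=True)
o=bot.get_obs();print(o['eef_pos'],o['tool_rot'],o['q'],o['contact_force'],o['torque'])
s=save('wrist','w10.png')
cv2.imwrite('pics/w10z.png',cv2.resize(s['color'][80:310,130:380,::-1],None,fx=3.2,fy=2.6,interpolation=cv2.INTER_CUBIC))
s=save('side','s10.png')
o=bot.get_obs();print(o['eef_pos'])
cv2.imwrite('pics/s10z.png',cv2.resize(s['color'][130:270,130:300,::-1],None,fx=4.3,fy=4.3,interpolation=cv2.INTER_CUBIC))
```

```text
[ 0.5336 -0.0415  0.0868] [ 0.0006  0.9999 -0.012   0.    ] [ 0.143   0.3908 -0.2246  1.9742  0.1215  0.7892 -1.7459] [-0.3174 -0.3174  6.7471] [-0.1023  0.0198  0.044 ]
[ 0.5336 -0.0415  0.0868]
```

View pics/s10z.png

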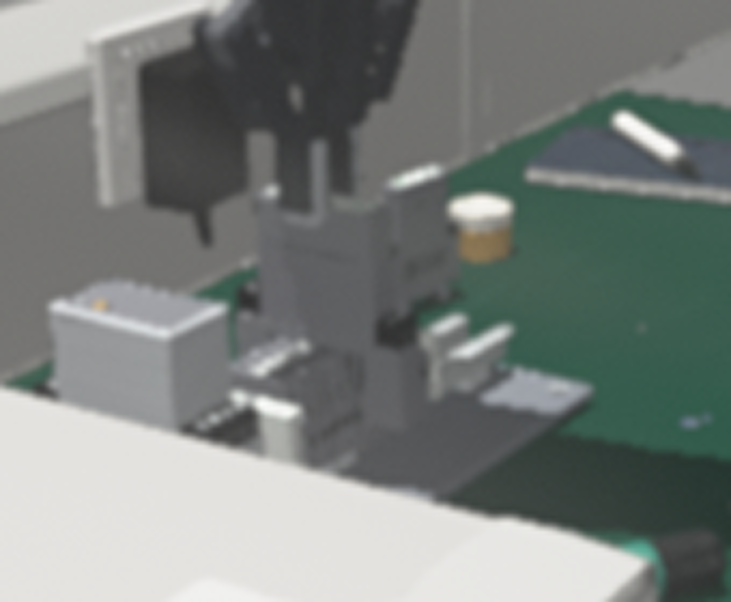

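View pics/w10z.png

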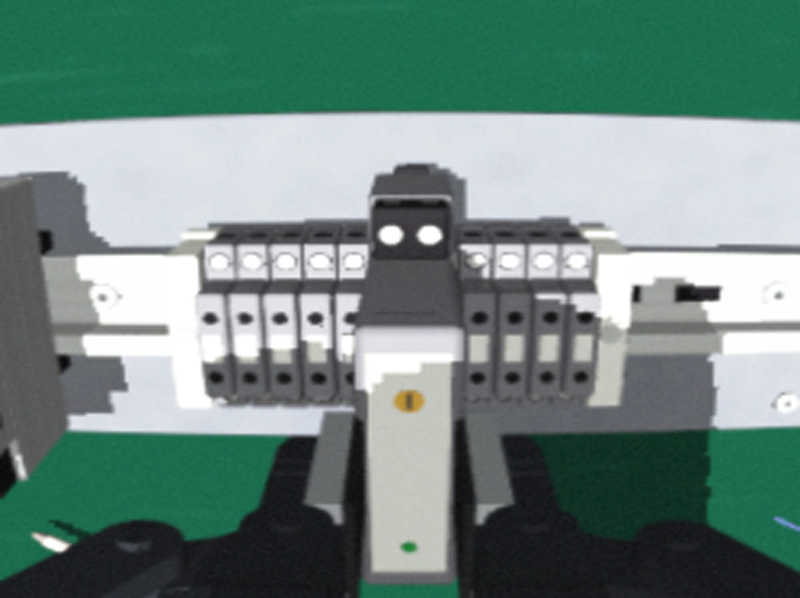

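Emit:
step_arm(increments=[[0.0, 0, -0.001, 0, 0.5, 0, 1], [0.0, 0, -0.002, 0, 1, 0, 1], [0.0, 0, -0.003, 0, 1, 0, 1], [0.0, 0, -0.003, 0, 1, 0, 1], [0.0, 0, -0.003, 0, 1, 0, 1]])

```text
t: 12.63
eef_pos: [0.5354, -0.0415, 0.0868]
tool_rot: [0.001, 1.0, -0.012, -0.007]
contact_force: [-4.9, -0.4, 28.9]
gripper_width: 0.172
```

Emit:
step_arm(increments=[[0.0, 0, 0.003, 0, -1, 0, 1], [0.0, 0, 0.003, 0, -1, 0, 1], [0.0, 0, 0.003, 0, -1, 0, 0.2], [0.0, 0, 0.003, 0, -1, 0, 0.2], [0.0, 0, 0.003, 0, -1, 0, 0.2], [0.0, 0, 0.003, 0, -1, 0, 0.2]])

```text
t: 13.13
eef_pos: [0.5327, -0.0414, 0.0854]
tool_rot: [0.0, 1.0, -0.012, -0.002]
contact_force: [-0.4, 0.9, -0.7]
gripper_width: 0.4
```

Emit:
step_arm(increments=[[0, 0, 0.02, 0, 0, 0, 0.2], [0, 0, 0.05, 0, 0, 0, 0.2], [0, 0, 0.07, 0, 0, 0, 0.2], [0, 0, 0.075, 0, 0, 0, 0.2], [0, 0, 0.075, 0, 0, 0, 1], [0, 0, 0.075, 0, 0, 0, 1]])

```text
t: 13.63
eef_pos: [0.5328, -0.0415, 0.1603]
tool_rot: [0.0, 1.0, -0.012, -0.001]
contact_force: [-0.5, -0.3, 0.5]
gripper_width: 0.127
```

Run:
```python
from h import *
import pickle
np.set_printoptions(precision=4,suppress=True)
o=bot.get_obs();print(o['eef_pos'],o['tool_rot'],o['contact_force'],o['torque'],o['gripper_width'])
c=save('wrist','w11.png')
cv2.imwrite('pics/w11z.png',cv2.resize(c['color'][80:330,130:380,::-1],None,fx=3.2,fy=2.4,interpolation=cv2.INTER_CUBIC))
s=save('side','s11.png')
pickle.dump((c,o,s),open('w11.pkl','wb'))
cv2.imwrite('pics/s11z.png',cv2.resize(s['color'][130:270,130:300,::-1],None,fx=4.3,fy=4.3,interpolation=cv2.INTER_CUBIC))
```

```text
[ 0.5328 -0.0415  0.1603] [ 0.0005  0.9999 -0.012  -0.0014] [-0.5145 -0.343   0.4818] [ 0.0085 -0.0173  0.0103] 0.12693351874160658
```

View pics/s11z.png

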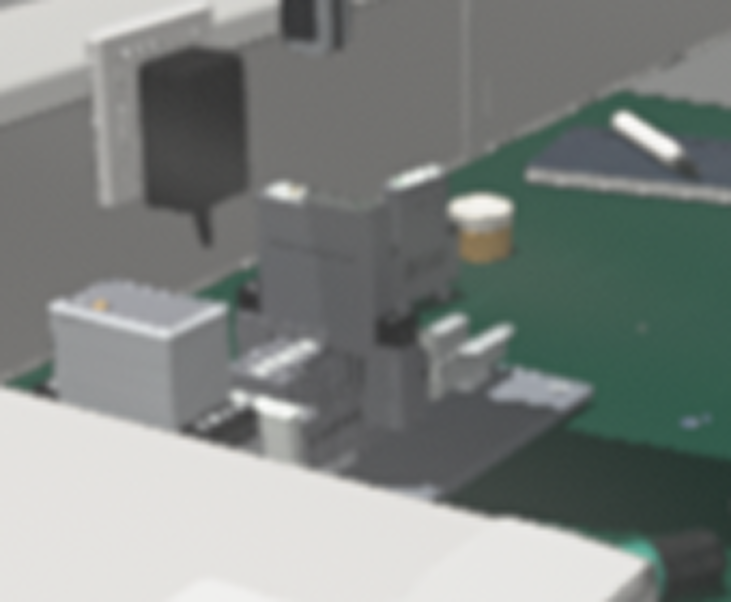

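View pics/w11z.png

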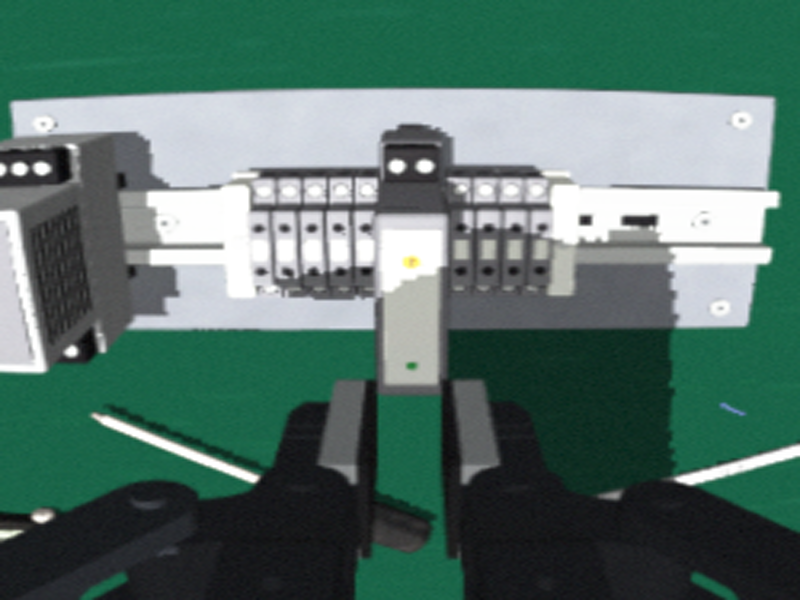

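Emit:
step_arm(increments=[[0.01, 0, 0, 0, 0, 0, 1], [0.02, 0, 0, 0, 0, 0, 1], [0.02, 0, -0.01, 0, 0, 0, 1], [0.02, 0, -0.018, 0, 0, 0, 1], [0.02, 0, -0.022, 0, 0, 0, 1], [0.02, 0, -0.022, 0, 0, 0, 1]], force=40)

```text
t: 14.23
eef_pos: [0.5517, -0.0415, 0.137]
tool_rot: [0.0, 1.0, -0.012, -0.003]
contact_force: [0.6, -0.2, 0.7]
gripper_width: -0.003
```

Emit:
step_arm(increments=[[0, 0, -0.0015, 0, 0, 0, 1], [0, 0, -0.003, 0, 0, 0, 1], [0, 0, -0.0045, 0, 0, 0, 1], [0, 0, -0.006, 0, 0, 0, 1], [0, 0, -0.006, 0, 0, 0, 1]])

```text
t: 14.65
eef_pos: [0.5531, -0.0415, 0.133]
tool_rot: [0.0, 1.0, -0.012, -0.001]
contact_force: [-0.1, 0.8, -0.7]
gripper_width: -0.001
```

Emit:
step_arm(increments=[[0, 0, -0.001, 0, 0, 0, 1], [0, 0, -0.002, 0, 0, 0, 1], [0, 0, -0.003, 0, 0, 0, 1], [0, 0, -0.003, 0, 0, 0, 1]])

```text
t: 14.98
eef_pos: [0.5532, -0.0415, 0.1299]
tool_rot: [0.0, 1.0, -0.012, -0.001]
contact_force: [0.4, -0.2, 0.6]
gripper_width: 0.0
```

Run:
```python
from h import *
import pickle
np.set_printoptions(precision=4,suppress=True)
o=bot.get_obs();print(o['eef_pos'],o['contact_force'],o['gripper_width'])
c=save('wrist','w12.png')
cv2.imwrite('pics/w12z.png',cv2.resize(c['color'][80:330,130:380,::-1],None,fx=3.2,fy=2.4,interpolation=cv2.INTER_CUBIC))
s=save('side','s12.png')
cv2.imwrite('pics/s12z.png',cv2.resize(s['color'][130:270,130:300,::-1],None,fx=4.3,fy=4.3,interpolation=cv2.INTER_CUBIC))
```

```text
[ 0.5532 -0.0415  0.1299] [ 0.3854 -0.2225  0.6276] 0.0004026917946855751
```

View pics/s12z.png

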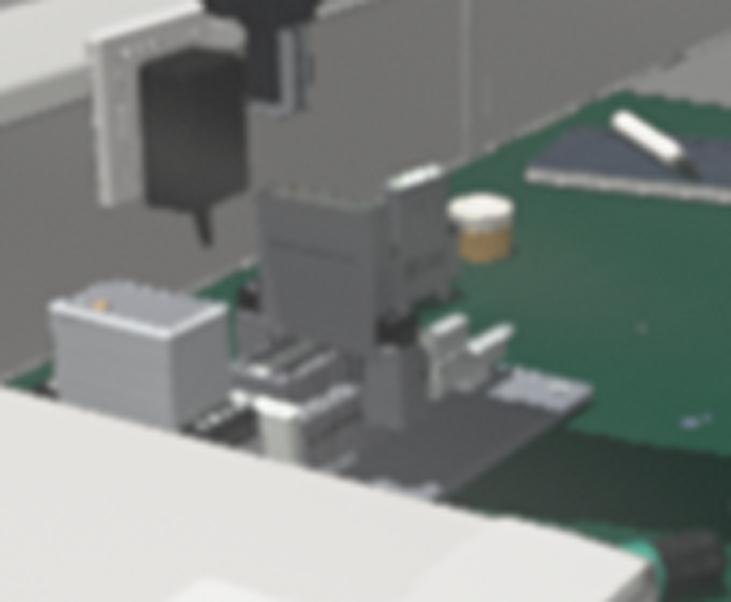

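View pics/w12z.png

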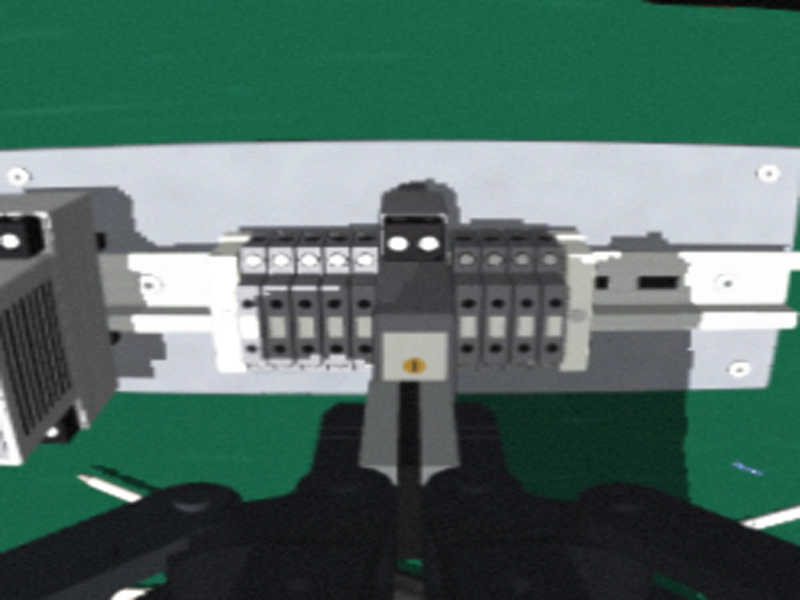

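```bash
python3 - <<'E'
from h import *
import pickle
c,o,s=pickle.load(open('w11.pkl','rb'))
z=lambda u:((u[0]-130)*4.3,(u[1]-130)*4.3)
print('tcp',z(proj(s,(.5532,-.0415,.1299))))
for p in [(.5657,-.033,.133),(.5037,-.033,.133),(.5657,-.05,.133),(.553,-.041,.133),(.5347,-.033,.133),(.49,-.033,.06)]: print(p,z(proj(s,p)))
c,o,s=pickle.load(open('w7.pkl','rb')); print('w7',z(proj(s,o['eef_pos'])))
E
python3 - <<'E'
import cv2
a=cv2.imread('pics/s12.png'); cv2.imwrite('pics/s12b.png',cv2.resize(a[90:200,150:260],None,fx=5.4,fy=5.4,interpolation=cv2.INTER_CUBIC))
E
```

```text
tcp (np.float64(284.9683750527237), np.float64(196.95050531656963))
(0.5657, -0.033, 0.133) (np.float64(249.5019551644578), np.float64(190.81752515979392))
(0.5037, -0.033, 0.133) (np.float64(367.95748855743074), np.float64(214.03870202093918))
(0.5657, -0.05, 0.133) (np.float64(273.3427958213684), np.float64(180.55906136979277))
(0.553, -0.041, 0.133) (np.float64(284.3676550904342), np.float64(190.52348642097178))
(0.5347, -0.033, 0.133) (np.float64(307.78337974284716), np.float64(202.24259943947774))
(0.49, -0.033, 0.06) (np.float64(398.8002436238393), np.float64(381.05642437377435))
w7 (np.float64(385.06929965052353), np.float64(294.23360811605966))
```

View pics/s12b.png

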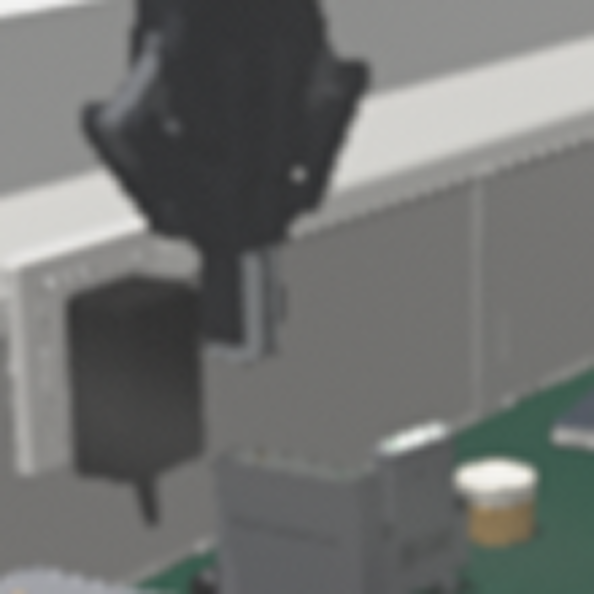

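Run:
```python
from h import *
import pickle
for f in ['w3','w4','w11']:
    t=pickle.load(open(f+'.pkl','rb'));c,o=t[0],t[1]
    Rt=R.from_quat(np.roll(o['tool_rot'],-1))
    for b in [0,.019,.04]:
        print(f,b,wproj(c,o['eef_pos']-Rt.apply([0,0,b])), o['gripper_width'])
    for y in(-.011,.011): print(wproj(c,o['eef_pos']+Rt.apply([.011,y,0])))
```

```text
w3 0 [259.84996323 226.59370662] 1.0037084662079472
w3 0.019 [260.11028058 239.57898818] 1.0037084662079472
w3 0.04 [260.45727788 257.07259022] 1.0037084662079472
[243.03846256 211.20998587]
[276.78044928 211.22249378]
w4 0 [261.61801936 226.60029581] 0.17361578143400577
w4 0.019 [262.04401415 239.5493498 ] 0.17361578143400577
w4 0.04 [262.61132848 256.98878522] 0.17361578143400577
[244.90157754 211.21040232]
[278.5827026  211.28091762]
w11 0 [259.73800619 226.59597475] 0.12693351874160658
w11 0.019 [259.99344277 239.55613331] 0.12693351874160658
w11 0.04 [260.33402798 257.01306579] 0.12693351874160658
[242.94002635 211.2278329 ]
[276.64737286 211.2354156 ]
```

View pics/w12.png

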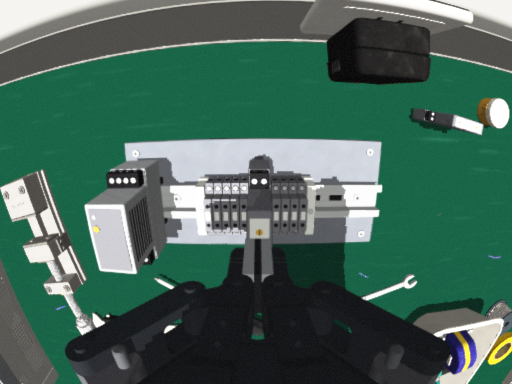

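Emit:
step_arm(increments=[[0, 0, -0.01, 0, 0, 0, 1], [0, 0, -0.02, 0, 0, 0, 1], [0, 0, -0.027, 0, 0, 0, 1], [0, 0, -0.03, 0, 0, 0, 1], [0, 0, -0.03, 0, 0, 0, 1]])

```text
t: 15.5
eef_pos: [0.5523, -0.0414, 0.0986]
tool_rot: [0.0, 1.0, -0.012, -0.002]
contact_force: [-0.0, 0.1, 0.6]
gripper_width: 0.003
```

Emit:
step_arm(increments=[[0, 0, -0.0015, 0, 0, 0, 1], [0, 0, -0.003, 0, 0, 0, 1], [0, 0, -0.004, 0, 0, 0, 1], [0, 0, -0.004, 0, 0, 0, 1]])

```text
t: 15.83
eef_pos: [0.5534, -0.0415, 0.0961]
tool_rot: [0.0, 1.0, -0.012, -0.001]
contact_force: [-0.0, 0.3, 1.0]
gripper_width: -0.0
```

Emit:
step_arm(increments=[[0, 0, -0.001, 0, 0, 0, 1], [0, 0, -0.002, 0, 0, 0, 1], [0, 0, -0.003, 0, 0, 0, 1], [0, 0, -0.003, 0, 0, 0, 1]])

```text
t: 16.17
eef_pos: [0.5548, -0.0414, 0.0943]
tool_rot: [0.0, 1.0, -0.012, 0.001]
contact_force: [0.1, 0.0, 6.8]
gripper_width: -0.003
```

Run:
```python
from h import *
o=bot.get_obs();print(o['eef_pos'],o['contact_force'])
c=save('wrist','w13.png')
cv2.imwrite('pics/w13z.png',cv2.resize(c['color'][80:330,130:380,::-1],None,fx=3.2,fy=2.4,interpolation=cv2.INTER_CUBIC))
s=save('side','s13.png')
cv2.imwrite('pics/s13z.png',cv2.resize(s['color'][130:270,130:300,::-1],None,fx=4.3,fy=4.3,interpolation=cv2.INTER_CUBIC))
```

```text
[ 0.55482277 -0.04136813  0.09430811] [0.08897878 0.04707482 6.84928308]
```

View pics/s13z.png

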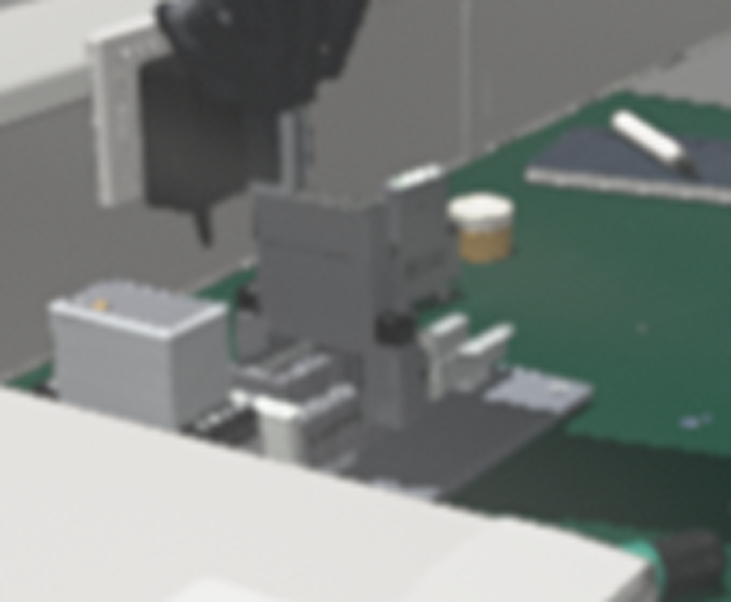

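View pics/w13z.png

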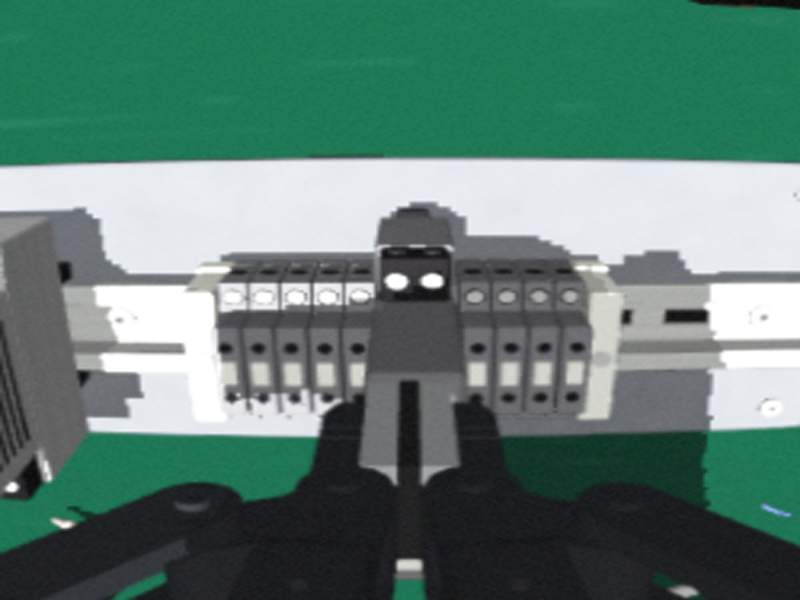

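Emit:
step_arm(increments=[[0, 0, -0.001, 0, 0, 0, 1], [0, 0, -0.002, 0, 0, 0, 1], [0, 0, -0.0025, 0, 0, 0, 1], [0, 0, -0.0025, 0, 0, 0, 1]])

```text
t: 16.6
eef_pos: [0.5575, -0.0412, 0.0941]
tool_rot: [0.0, 1.0, -0.012, 0.003]
contact_force: [-0.0, 0.3, 18.0]
gripper_width: -0.005
```

Emit:
step_arm(increments=[[-0.001, 0, -0.001, 0, 0, 0, 1], [-0.002, 0, -0.002, 0, 0, 0, 1], [-0.002, 0, -0.003, 0, 0, 0, 1], [-0.002, 0, -0.003, 0, 0, 0, 1]])

```text
t: 16.93
eef_pos: [0.559, -0.041, 0.0938]
tool_rot: [0.0, 1.0, -0.012, 0.007]
contact_force: [0.8, -0.1, 30.2]
gripper_width: -0.0
```

Emit:
step_arm(increments=[[0, 0, 0.012, 0, 0, 0, 1], [0, 0, 0.02, 0, 0, 0, 1], [-0.02, 0, 0.02, 0, 0, 0, 1], [-0.037, 0, 0.018, 0, 0, 0, 1], [-0.037, 0, 0.014, 0, 0, 0, 1], [-0.037, 0, 0.011, 0, 0, 0, 1], [-0.037, 0, 0.011, 0, 0, 0, 1]])

```text
t: 17.52
eef_pos: [0.5141, -0.0415, 0.0979]
tool_rot: [0.0, 1.0, -0.012, -0.001]
contact_force: [1.0, 0.2, -0.5]
gripper_width: -0.003
```

Emit:
step_arm(increments=[[0, 0, -0.001, 0, 0, 0, 1], [0, 0, -0.002, 0, 0, 0, 1], [0, 0, -0.003, 0, 0, 0, 1], [0, 0, -0.003, 0, 0, 0, 1]])

```text
t: 17.85
eef_pos: [0.5145, -0.0414, 0.0953]
tool_rot: [0.0, 1.0, -0.012, -0.001]
contact_force: [-0.4, 0.1, -0.8]
gripper_width: -0.002
```

Emit:
step_arm(increments=[[0, 0, -0.001, 0, 0, 0, 1], [0, 0, -0.0015, 0, 0, 0, 1], [0, 0, -0.002, 0, 0, 0, 1], [0, 0, -0.002, 0, 0, 0, 1]])

```text
t: 18.18
eef_pos: [0.5147, -0.0414, 0.0944]
tool_rot: [0.0, 1.0, -0.012, -0.001]
contact_force: [-3.2, -0.1, 6.9]
gripper_width: -0.003
```

Emit:
step_arm(increments=[[0, 0, 0.02, 0, 0, 0, 1], [0, 0, 0.06, 0, 0, 0, 1], [0, 0, 0.1, 0, 0, 0, 1], [0, 0, 0.12, 0, 0, 0, 1], [0, -0.04, 0.12, 0, 0, 0, 1], [0, -0.08, 0.12, 0, 0, 0, 1], [0, -0.12, 0.12, 0, 0, 0, 1], [0, -0.12, 0.12, 0, 0, 0, 1], [0, -0.12, 0.12, 0, 0, 0, 1]])

```text
t: 18.93
eef_pos: [0.5137, -0.1643, 0.2134]
tool_rot: [0.001, 1.0, -0.015, -0.001]
contact_force: [0.1, 0.6, 0.2]
gripper_width: -0.001
```

Run:
```python
from h import *
import pickle
np.set_printoptions(precision=4,suppress=True)
o=bot.get_obs();print(o['eef_pos'],o['contact_force'])
c=save('wrist','w14.png');s=save('side','s14.png');t=save('top','t14.png')
pickle.dump((c,o,s,t),open('w14.pkl','wb'))
cv2.imwrite('pics/w14z.png',cv2.resize(c['color'][60:260,40:300,::-1],None,fx=3,fy=3,interpolation=cv2.INTER_CUBIC))
cv2.imwrite('pics/s14z.png',cv2.resize(s['color'][150:260,150:270,::-1],None,fx=5.4,fy=5.4,interpolation=cv2.INTER_CUBIC))
cv2.imwrite('pics/t14z.png',cv2.resize(t['color'][85:285,110:350,::-1],None,fx=3,fy=3,interpolation=cv2.INTER_CUBIC))
q=lambda u:((u[0]-150)*5.4,(u[1]-150)*5.4)
# predicted home outline in side
Cx,Cy,a=.5347,-.0415,np.radians(-1.2)
def W(x,y,z): return (Cx+(x*np.cos(a)-y*np.sin(a))/1000,Cy+(x*np.sin(a)+y*np.cos(a))/1000,(z+23)/1000)
for p in [(31,8.75,110),(-31,8.75,110),(-31,8.75,63),(-45,8.75,52),(-45,8.75,14)]: print(p,q(proj(s,W(*p))))
```

```text
[ 0.5137 -0.1643  0.2134] [0.0925 0.5894 0.1672]
(31, 8.75, 110) (np.float64(205.63510951787032), np.float64(131.2424796649547))
(-31, 8.75, 110) (np.float64(352.0811875602982), np.float64(161.43802496317028))
(-31, 8.75, 63) (np.float64(355.6609183941733), np.float64(292.7231730493453))
(-45, 8.75, 52) (np.float64(390.2033636844391), np.float64(330.9374390386251))
(-45, 8.75, 14) (np.float64(392.52646781230214), np.float64(433.5302257926774))
```

View pics/w14z.png

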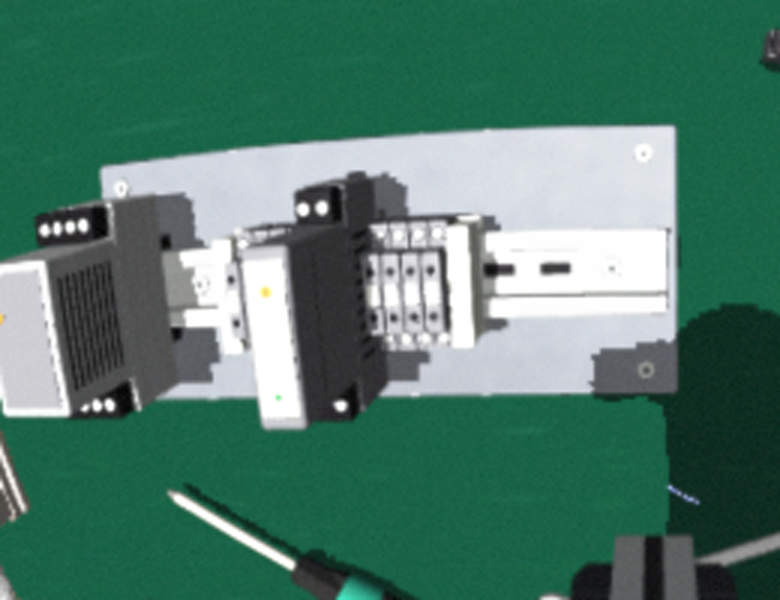

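View pics/s14z.png

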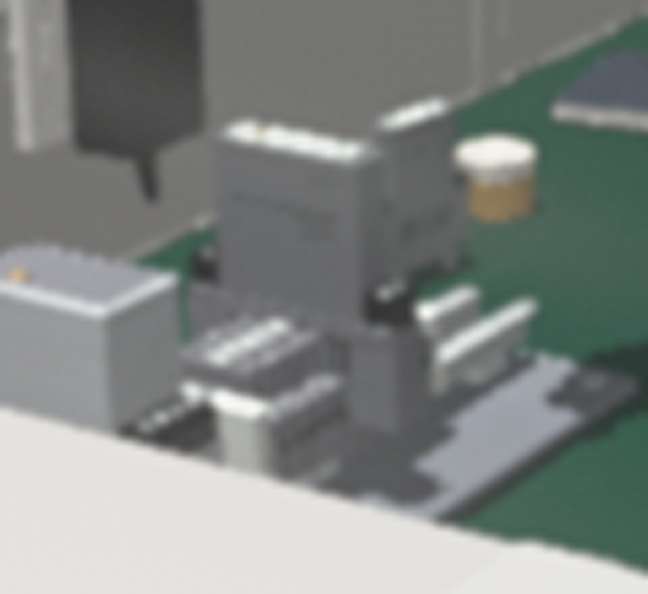

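View pics/t14z.png

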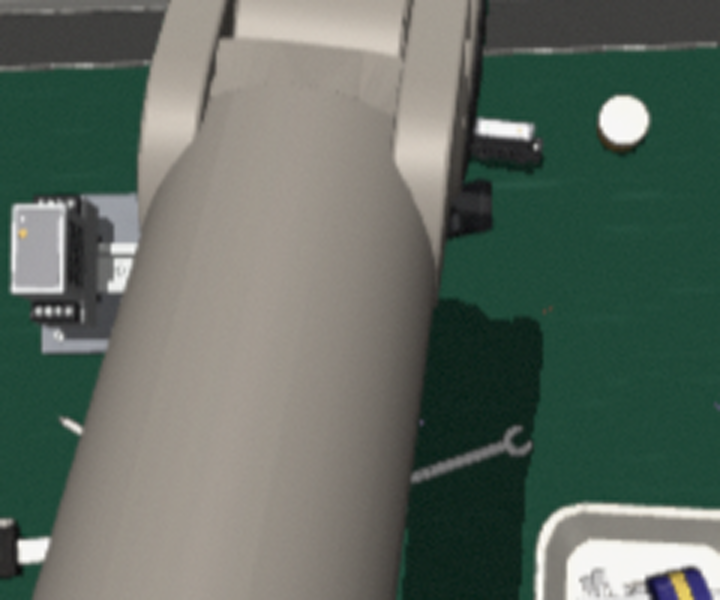

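```bash
python3 -c "
from station import bot
print(bot.hand_in(), bot.get_obs()['t'])"
```

```text
the job is handed in; nothing more can be done
the job is handed in; nothing more can be done
```

The module is in the gap between the terminal blocks and clipped onto the rail. The job is handed in; the last clock reading was about 19 s of the 56 s allowed.

**What I did:** I picked the 110 mm module and leaned it about 21.5°, claw side low. I lowered it into the gap until the seat touched the rail lip, then slid the claw under. A small upward tug met about 10 N downward, so the claw was hooked. I rocked it upright about the lip, pressed with about 29 N while gripping, let go, and pressed the catch half of the top with the closed fingers up to about 30 N.

**Last checks:**
- **Seating:** after the snap, the catch half of the top (under 7 N) and the claw half matched to about 0.1 mm. That rules out the roughly 1.6° lean an unlatched catch would leave. The tool position when upright matched the computed home position.
- **Final pictures:** the module stands upright and square between the blocks. The screwdriver, wrench and jar look unmoved; for the wrench I also compared pixel positions. The gripper is clear of everything.

**Not confirmed or disagreeing:**
- I saw no distinct drop at the catch, so the snap is inferred from the level and position checks. I made no pull test after the final press.
- The lean was kept to 21.5° rather than 25° because the sixth joint was near its lower limit.
- The fingertips in the pictures, and where they touched, were about 38 mm short of the reported tool point. The grip was therefore only on the top edge of the module, but it held.
- In the side view the finished module sits about 5 mm to one side of my predicted outline. That is more than the 2 mm calibration allows, though its height and level agree.

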